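Load drawer pulls into the laser engraver's jig and arm it

TASK

Take every dark bow-shaped drawer pull out of the parts carousel, turning the carousel by its handle or rim to bring each pull's compartment round to the open front of the dust guard, and lay each one flat side down, fully home, in a pocket of its own in the engraver's jig. When all the pulls are in the jig, take the key from its stand, push it fully home into the engraver's key switch, turn it clockwise to on and leave it there. The knob and the cork block stay in the carousel, and the tools on the bench stay where they are.

Things in the scene. Friction and masses are not known exactly. Their poses are not given: they have to be found in the camera images.
- carousel (a joint): angle of the parts carousel from where it stood at the start, rad, growing counter-clockwise seen from above; it turns on a bearing either way, practically without end (stops at +-9.5), with light friction (about 0.1 N m), and stays where it is left. A plywood disc of radius 176 mm, its floor 42 mm above the bench, with six equal wedge-shaped compartments between 14 mm high radial dividers (tops 56 mm above the bench) and a 20 mm high rim
- carousel_base: fixed foot of the carousel: origin on the bench under the carousel's axis, -x points to the front opening, z up. It carries a flat clear dust guard on four posts (underside 102, top 106 mm above the bench) that covers the compartments except for an open notch at the front, in this frame |y| < 78 mm, x < 30 mm (beyond x = -130 mm nothing is covered); there is room to lift a thing out only from the compartment that stands in the notch
- pick_place (a point): fixed point on the carousel floor height in the middle of the front opening, 118 mm from the carousel's axis: where the middle of the front compartment lies
- carousel_handle (a point): centre of the carousel's wooden cross handle on its axis, 156 mm above the bench: a bar 80 mm long (its own x), 16 mm thick (y), 32 mm high, standing above the dust guard; it turns with the carousel
- pull1: dark wooden bow-shaped drawer pull, 96 mm long (x), 30 mm wide (y), 28 mm high in the middle (flat over 46 mm, falling to 12 mm at the ends), 60 g or so; origin at the centre of its flat underside, z up; the two ends are alike. Absent in some starts. It starts flat in a compartment of the carousel, lying about radially, 118 mm from the axis
- pull2: dark wooden bow-shaped drawer pull, 96 mm long (x), 30 mm wide (y), 28 mm high in the middle (flat over 46 mm, falling to 12 mm at the ends), 60 g or so; origin at the centre of its flat underside, z up; the two ends are alike. Absent in some starts. It starts flat in a compartment of the carousel, lying about radially, 118 mm from the axis
- pull3: dark wooden bow-shaped drawer pull, 96 mm long (x), 30 mm wide (y), 28 mm high in the middle (flat over 46 mm, falling to 12 mm at the ends), 60 g or so; origin at the centre of its flat underside, z up; the two ends are alike. Absent in some starts. It starts flat in a compartment of the carousel, lying about radially, 118 mm from the axis
- pull4: dark wooden bow-shaped drawer pull, 96 mm long (x), 30 mm wide (y), 28 mm high in the middle (flat over 46 mm, falling to 12 mm at the ends), 60 g or so; origin at the centre of its flat underside, z up; the two ends are alike. Absent in some starts. It starts flat in a compartment of the carousel, lying about radially, 118 mm from the axis
- pocket0 (a point): centre of the floor of one pocket of the engraver's plywood jig (fixed), 100 mm long (x) by 34 mm wide (y), 10 mm deep, open upward; the jig's top is 26 mm above the bench; the four pockets lie side by side, 64 mm apart; frame rails around the jig rise 50 mm, the parked gantry and laser head up to 160 mm above the bench, from 130 mm beyond the pockets' centres (+x)
- pocket1 (a point): centre of the floor of one pocket of the engraver's plywood jig (fixed), 100 mm long (x) by 34 mm wide (y), 10 mm deep, open upward; the jig's top is 26 mm above the bench; the four pockets lie side by side, 64 mm apart; frame rails around the jig rise 50 mm, the parked gantry and laser head up to 160 mm above the bench, from 130 mm beyond the pockets' centres (+x)
- pocket2 (a point): centre of the floor of one pocket of the engraver's plywood jig (fixed), 100 mm long (x) by 34 mm wide (y), 10 mm deep, open upward; the jig's top is 26 mm above the bench; the four pockets lie side by side, 64 mm apart; frame rails around the jig rise 50 mm, the parked gantry and laser head up to 160 mm above the bench, from 130 mm beyond the pockets' centres (+x)
- pocket3 (a point): centre of the floor of one pocket of the engraver's plywood jig (fixed), 100 mm long (x) by 34 mm wide (y), 10 mm deep, open upward; the jig's top is 26 mm above the bench; the four pockets lie side by side, 64 mm apart; frame rails around the jig rise 50 mm, the parked gantry and laser head up to 160 mm above the bench, from 130 mm beyond the pockets' centres (+x)
- key: loose key standing blade down in its stand: origin at the blade's tip, z up to the bow, x along the blade's width. Blade 14 x 5 mm (lowest 5 mm narrowed to 11 x 3), 22 mm long down to the shoulder; shoulder 22 x 12 mm, 6 mm high; black bow 34 mm (x) x 12 mm (y), from 28 to 76 mm above the tip. Double-sided: it fits either way round
- key_stand: fixed wooden block 60 x 44 x 40 mm high with a 17 x 8 mm slot in which the key stands, its shoulder on the block's top; origin under its centre
- key_slot (a point): centre of the mouth of the key switch's slot, 70 mm above the bench on a 50 mm wide barrel on top of the engraver's console (100 x 66 mm, 44 mm high, fixed beside the frame), facing up; the slot is 17 mm (x) by 8 mm (y), 26 mm deep; the point turns with the switch, x along the slot. The key is home when its shoulder rests on the mouth (tip 22 mm below)
- key_switch (a joint): key switch: 0 = off, 1.571 (end stop) = on, turned clockwise seen from above by the key; stays where it is left; light friction, and up to about 0.2 rad of play between key and slot
- round_knob: turned pale wooden knob, 56 mm across, 49 mm high, in another compartment of the carousel: not wanted
- cork_block: cork sanding block 90 x 44 x 30 mm in another compartment of the carousel: not wanted
- brass_plane: small brass plane 120 x 40 x 40 mm on the bench, a bystander
There are look-alikes about, which are no part of the job. Leave any green or red look-alike of the pull1 alone.

How it is judged (in metres and radians):
On the way, in this order (a step that is already met when the one before it is completed fails the run):
1. all the pulls lie fully home in pockets of the jig, with the engraver still off (((horizontal distance between pull1 and pocket0 below 0.006 m and z of pull1 in the frame of pocket0 below 0.003 m and angle between pull1's own z axis and vertical below 0.08 rad) or (horizontal distance between pull1 and pocket1 below 0.006 m and z of pull1 in the frame of pocket1 below 0.003 m and angle between pull1's own z axis and vertical below 0.08 rad) or (horizontal distance between pull1 and pocket2 below 0.006 m and z of pull1 in the frame of pocket2 below 0.003 m and angle between pull1's own z axis and vertical below 0.08 rad) or (horizontal distance between pull1 and pocket3 below 0.006 m and z of pull1 in the frame of pocket3 below 0.003 m and angle between pull1's own z axis and vertical below 0.08 rad)) and ((horizontal distance between pull2 and pocket0 below 0.006 m and z of pull2 in the frame of pocket0 below 0.003 m and angle between pull2's own z axis and vertical below 0.08 rad) or (horizontal distance between pull2 and pocket1 below 0.006 m and z of pull2 in the frame of pocket1 below 0.003 m and angle between pull2's own z axis and vertical below 0.08 rad) or (horizontal distance between pull2 and pocket2 below 0.006 m and z of pull2 in the frame of pocket2 below 0.003 m and angle between pull2's own z axis and vertical below 0.08 rad) or (horizontal distance between pull2 and pocket3 below 0.006 m and z of pull2 in the frame of pocket3 below 0.003 m and angle between pull2's own z axis and vertical below 0.08 rad)) and ((horizontal distance between pull3 and pocket0 below 0.006 m and z of pull3 in the frame of pocket0 below 0.003 m and angle between pull3's own z axis and vertical below 0.08 rad) or (horizontal distance between pull3 and pocket1 below 0.006 m and z of pull3 in the frame of pocket1 below 0.003 m and angle between pull3's own z axis and vertical below 0.08 rad) or (horizontal distance between pull3 and pocket2 below 0.006 m and z of pull3 in the frame of pocket2 below 0.003 m and angle between pull3's own z axis and vertical below 0.08 rad) or (horizontal distance between pull3 and pocket3 below 0.006 m and z of pull3 in the frame of pocket3 below 0.003 m and angle between pull3's own z axis and vertical below 0.08 rad)) and ((horizontal distance between pull4 and pocket0 below 0.006 m and z of pull4 in the frame of pocket0 below 0.003 m and angle between pull4's own z axis and vertical below 0.08 rad) or (horizontal distance between pull4 and pocket1 below 0.006 m and z of pull4 in the frame of pocket1 below 0.003 m and angle between pull4's own z axis and vertical below 0.08 rad) or (horizontal distance between pull4 and pocket2 below 0.006 m and z of pull4 in the frame of pocket2 below 0.003 m and angle between pull4's own z axis and vertical below 0.08 rad) or (horizontal distance between pull4 and pocket3 below 0.006 m and z of pull4 in the frame of pocket3 below 0.003 m and angle between pull4's own z axis and vertical below 0.08 rad)) and value of joint key_switch below 0.4 rad), for 0.2 s.
2. the key is home in the key switch and turned to on (horizontal distance between key and key_slot below 0.005 m and z of key in the frame of key_slot below -0.018 m and value of joint key_switch above 1.35 rad), for 0.2 s.
At the end, for the whole second after the job is handed in: each pull present lies flat side down in a pocket (within 6 mm of its centre, 3 mm of its floor, tilt under 0.08 rad); the key is within 5 mm of the switch axis and 18 mm deep or more, the switch past 1.35 rad, the key at rest; knob and cork block are still in the carousel (all of step 2 and ((horizontal distance between pull1 and pocket0 below 0.006 m and z of pull1 in the frame of pocket0 below 0.003 m and angle between pull1's own z axis and vertical below 0.08 rad) or (horizontal distance between pull1 and pocket1 below 0.006 m and z of pull1 in the frame of pocket1 below 0.003 m and angle between pull1's own z axis and vertical below 0.08 rad) or (horizontal distance between pull1 and pocket2 below 0.006 m and z of pull1 in the frame of pocket2 below 0.003 m and angle between pull1's own z axis and vertical below 0.08 rad) or (horizontal distance between pull1 and pocket3 below 0.006 m and z of pull1 in the frame of pocket3 below 0.003 m and angle between pull1's own z axis and vertical below 0.08 rad)) and ((horizontal distance between pull2 and pocket0 below 0.006 m and z of pull2 in the frame of pocket0 below 0.003 m and angle between pull2's own z axis and vertical below 0.08 rad) or (horizontal distance between pull2 and pocket1 below 0.006 m and z of pull2 in the frame of pocket1 below 0.003 m and angle between pull2's own z axis and vertical below 0.08 rad) or (horizontal distance between pull2 and pocket2 below 0.006 m and z of pull2 in the frame of pocket2 below 0.003 m and angle between pull2's own z axis and vertical below 0.08 rad) or (horizontal distance between pull2 and pocket3 below 0.006 m and z of pull2 in the frame of pocket3 below 0.003 m and angle between pull2's own z axis and vertical below 0.08 rad)) and ((horizontal distance between pull3 and pocket0 below 0.006 m and z of pull3 in the frame of pocket0 below 0.003 m and angle between pull3's own z axis and vertical below 0.08 rad) or (horizontal distance between pull3 and pocket1 below 0.006 m and z of pull3 in the frame of pocket1 below 0.003 m and angle between pull3's own z axis and vertical below 0.08 rad) or (horizontal distance between pull3 and pocket2 below 0.006 m and z of pull3 in the frame of pocket2 below 0.003 m and angle between pull3's own z axis and vertical below 0.08 rad) or (horizontal distance between pull3 and pocket3 below 0.006 m and z of pull3 in the frame of pocket3 below 0.003 m and angle between pull3's own z axis and vertical below 0.08 rad)) and ((horizontal distance between pull4 and pocket0 below 0.006 m and z of pull4 in the frame of pocket0 below 0.003 m and angle between pull4's own z axis and vertical below 0.08 rad) or (horizontal distance between pull4 and pocket1 below 0.006 m and z of pull4 in the frame of pocket1 below 0.003 m and angle between pull4's own z axis and vertical below 0.08 rad) or (horizontal distance between pull4 and pocket2 below 0.006 m and z of pull4 in the frame of pocket2 below 0.003 m and angle between pull4's own z axis and vertical below 0.08 rad) or (horizontal distance between pull4 and pocket3 below 0.006 m and z of pull4 in the frame of pocket3 below 0.003 m and angle between pull4's own z axis and vertical below 0.08 rad)) and linear speed of key below 0.02 m/s and horizontal distance between each of round_knob, cork_block and carousel_base below 0.17 m); the robot touches nothing.
It fails at once if a tool on the bench is pushed about (more than 30 mm) (distance of brass_plane from where it was at the start of the episode above 0.03 m).
Of pull1, pull2, pull3, pull4 only 3 to 4 are there at a start; the rules pass over those that are not, and their reading is None.
At some moment in a run one of pull1, pull2, pull3, pull4 may be knocked a few centimetres aside while the robot is not near it.
It also fails if it takes over 210 s, if anything falls off the work surface, if the arm or the gripper's body presses on something with over 40 N, if the wrist force passes 120 N, or if a joint passes its speed limit or range.

ROBOT

A 7-joint arm with a two-finger parallel gripper is mounted at the origin on the work surface. World frame = base frame: x ahead of the robot, y to its left, z up, the work surface at z = 0. Lengths are in mm, angles in rad, forces in N, time in s.
With the tool pointing down it reaches from about 425 to 800 mm from the base axis. Payload 8.3 kg.
Tool frame: the origin (TCP) lies midway between the tips of the shut fingers; the grasp point (between the pads) lies grip_depth behind it (grip_depth is the distance from the TCP to the grasp point, in mm); z points along the fingers, y is the line along which they close (so a half turn about z gives the same grasp; the last joint's range is limited). The gripper opens to 85 mm and grips with 20 to 120 N. Pads are 22 mm wide; open, the fingers measure 114 mm over their backs; the gripper's body (76 mm by 85 mm) begins 54 mm behind the grasp point. The pads swing forward as they close: fully open they stand 13 mm farther back than shut.
Start: joints at [1.13, 0.383, 0.016, 1.37, -0.006, 1.388, -0.046], TCP at [230.583, -580.891, 231.279] pointing down, gripper open.
Joint ranges: [-2.95, 2.95], [-0.25, 2.06], [-1.52, 1.56], [0.18, 2.33], [-1.44, 4.58], [0.02, 2.06], [-3.01, 3.01]. Speed limits (rad/s): [2.39, 2.39, 3.01, 3.01, 3.14, 3.14, 3.14].

INTERFACE

Orientations are given as a rotation vector (axis times angle).
In Python, from rig import * gives the robot as it stands.
- The arm moves only by the tool apply_moves, never from a script. Its argument "series" is text: rows parted by semicolons, each of 7 numbers parted by spaces: the shift along the tool's x, y, z in m, then the turn, a rotation vector about the tool's x, y, z in rad, then the finger opening in m, from 0 to 0.0854. A call has 1 to 20 rows; each row shifts and turns the commanded pose from where the row before left it, along the tool's axes as they then stand; what a row does not reach is not made up. A row lasts 1/8 s, in which the tool goes at most 62.5 mm and 10.7 degrees, less where a joint would pass 70% of its speed; a pose out of reach is approached as far as the arm can. A call with a gripper value outside its range is refused whole. The fingers move at their own pace and stop on an object; "newtons" is the grip in N (left out, the last holds). Time passes only in rows, so rows that do not move let the fingers close. It gives the time, the measured TCP pose, the force, the opening and the grip force at its end, in the units of the state.
- sense(): the state, without advancing time (a new reading comes with each control period).
- capture(name): name is "scene" or "side" or "wrist"; returns a dict with "color" (420x560x3 uint8, red, green, blue), "z_map" (420x560 float32, mm along the optical axis (not along the pixel's ray), 0 where there is no reading), "vfov" (degrees; the focal length in pixels is half the picture's height over the tangent of half this angle, whatever the lens; pixels are square), "cx", "cy" (the principal point, pixels), "rvec" (rotation vector, rad) and "tvec" (3), from world to camera coordinates, as OpenCV has them. Camera axes: x right, y down, z forward; pixel columns grow to the right and rows downward; lengths in mm; the calibration is good to about 2 mm. A picture is of the moment at which its call begins.
- job_done(): hands the job in; it is judged then, once.
Trained networks look in a picture, given as the dict that the camera call returned (one of the last four; its "shot" number tells which), for a name from the list of things; names that differ only in an ending like _2 or _b are one class to them, and where a whole thing is asked for, a point or a joint stands for the part that bears it (a point fixed in the world has none). Each returns a list of dicts, best first, with "confidence" (0 to 1); they miss things now and then, are a little off and sometimes report something else, mostly with a low value. They report only what shows in the picture. A call takes as long as a camera call. They do not tell look-alikes from the thing itself.
- search_frame(picture, label): "point" ([x, y, z] in mm, in world coordinates, good to about 4 mm: the middle of the surface that is visible of it).
- mark_of(picture, label): "point" ([x, y, z] in mm, in world coordinates, good to about 4 mm: a listed point, or the origin of a listed thing).
The state is a dict: "clock": time; "q": joint angles; "joint_vel": joint speeds; "joint_torque": joint torques, N m; "position": TCP position; "tcp_rot": TCP orientation; "ft_force": force on the tool from outside, world axes, zero at the start; "torque": the same for the moment, N m; "width": opening from 0.0 (shut) to 1.0 (fully open); "finger_force": force on a finger pad.
Only numpy, scipy, OpenCV 4.12 (cv2) and the standard library are available. Lean on these libraries where they do the work, as an engineer would, in place of code of your own. Each camera call takes 0.05 s, during which the arm holds its last target. There are 200 camera calls.

## Working session

There is one attempt and no reset: what is moved stays moved. The work goes in short steps, Python scripts to look and compute and a tool call to move; the robot and the scene stay as the last step left them, time stands still between calls to the robot, and variables do not carry over. Pictures are saved under pics/ and viewed, at most 14 in all, crops included, and the job is handed in when it is done.

Besides the shell and the picture viewer there is one more tool, called after "Request:" as a command line: name --argument value ..., lists and objects as JSON in quotes. apply_moves: Moves the arm, as the interface text tells. Its arguments: {"type":"object","properties":{"series":{"type":"string"},"newtons":{"type":"number"}},"required":["series"]}

```bash
ls; mkdir -p pics; cat > h.py <<'E'
from rig import *
import numpy as np, cv2
from scipy.spatial.transform import Rotation as R
def save(p,n,crop=None,s=1):
    im=p["color"][:,:,::-1]
    if crop: im=im[crop[1]:crop[3],crop[0]:crop[2]]
    im=cv2.resize(im,None,fx=s,fy=s,interpolation=cv2.INTER_CUBIC); cv2.imwrite("pics/"+n,im)
def cloud(p):
    h,w=p["z_map"].shape; f=h/2/np.tan(np.radians(p["vfov"])/2)
    u,v=np.meshgrid(np.arange(w),np.arange(h)); z=p["z_map"]
    c=np.stack([(u-p["cx"])/f*z,(v-p["cy"])/f*z,z],-1)
    M=R.from_rotvec(np.ravel(p["rvec"])).as_matrix()
    X=(c-np.ravel(p["tvec"]))@M; X[z==0]=np.nan; return X
def proj(p,X):
    h,w=p["z_map"].shape; f=h/2/np.tan(np.radians(p["vfov"])/2)
    c=R.from_rotvec(np.ravel(p["rvec"])).as_matrix()@np.asarray(X,float)+np.ravel(p["tvec"])
    return (c[:2]/c[2]*f+[p["cx"],p["cy"]]).round(0)
E
python3 - <<'E'
from h import *
s=sense(); print({k:np.round(v,3) for k,v in s.items()}); print(R.from_rotvec(s["tcp_rot"]).as_matrix().round(2))
for c in ["scene","side","wrist"]:
    p=capture(c); save(p,c+"0.png",s=1.4)
    print(c,[k for k in p], (-R.from_rotvec(np.ravel(p["rvec"])).as_matrix().T@np.ravel(p["tvec"])).round())
    if c=="wrist": break
    for n in ["carousel_base","pick_place","carousel_handle","pull1","pocket0","pocket1","pocket2","pocket3","key","key_stand","key_slot","round_knob","cork_block","brass_plane"]:
        for r in mark_of(p,n): print(n,np.round(r["point"]),round(r["confidence"],2),proj(p,r["point"]))
E
```

```text
pics
{'clock': np.float64(0.0), 'q': array([ 1.13 ,  0.384,  0.016,  1.371, -0.006,  1.388, -0.046]), 'joint_vel': array([-0.001,  0.001, -0.   ,  0.   , -0.   ,  0.001,  0.002]), 'joint_torque': array([ 0.0000e+00, -6.2760e+01,  8.4400e-01, -3.7182e+01,  1.6000e-02,
        1.4000e-02, -0.0000e+00]), 'position': array([ 230.413, -580.428,  230.252]), 'tcp_rot': array([-3.084e+00, -5.900e-01,  1.000e-03]), 'ft_force': array([ 0.303, -0.383,  0.077]), 'torque': array([-0.049, -0.048, -0.012]), 'finger_force': np.float64(0.0), 'width': np.float64(1.001)}
[[ 0.93  0.37 -0.  ]
 [ 0.37 -0.93  0.  ]
 [-0.   -0.   -1.  ]]
scene ['color', 'z_map', 'vfov', 'cx', 'cy', 'rvec', 'tvec', 'shot'] [1152. -503.  822.]
carousel_base [ 532. -348.   -1.] 0.55 [228. 283.]
carousel_handle [ 530. -348.  156.] 0.84 [221. 242.]
pull1 [ 446. -681.    4.] 0.76 [ 91. 306.]
pull1 [ 411. -360.   41.] 0.7 [206. 244.]
pull1 [ 176. -316.   -1.] 0.66 [198. 202.]
pull1 [ 461. -251.   40.] 0.59 [249. 243.]
pocket0 [522. 177.  16.] 0.73 [384. 215.]
pocket0 [526. 372.  16.] 0.67 [433. 198.]
pocket0 [525. 243.  17.] 0.63
[... 1913 characters left out ...]
0.] 0.36 [223. 210.]
pocket2 [524. 309.  16.] 0.79 [181. 286.]
pocket2 [518. 244.  11.] 0.74 [196. 276.]
pocket2 [526. 371.  16.] 0.72 [166. 297.]
pocket2 [516. 179.  17.] 0.71 [210. 264.]
pocket2 [676. -36.  -0.] 0.36 [223. 210.]
pocket3 [524. 309.  16.] 0.79 [181. 286.]
pocket3 [518. 244.  11.] 0.74 [196. 276.]
pocket3 [526. 371.  16.] 0.72 [166. 297.]
pocket3 [516. 179.  17.] 0.71 [210. 264.]
pocket3 [676. -36.  -0.] 0.36 [223. 210.]
key [438.  29.  23.] 0.53 [256. 250.]
key_stand [438.  27.  -2.] 0.55 [256. 254.]
key_slot [600.  70.  69.] 0.37 [215. 225.]
brass_plane [676. -39.  -1.] 0.63 [224. 210.]
wrist ['color', 'z_map', 'vfov', 'cx', 'cy', 'rvec', 'tvec', 'shot'] [ 309. -549.  374.]
```

View pics/side0.png

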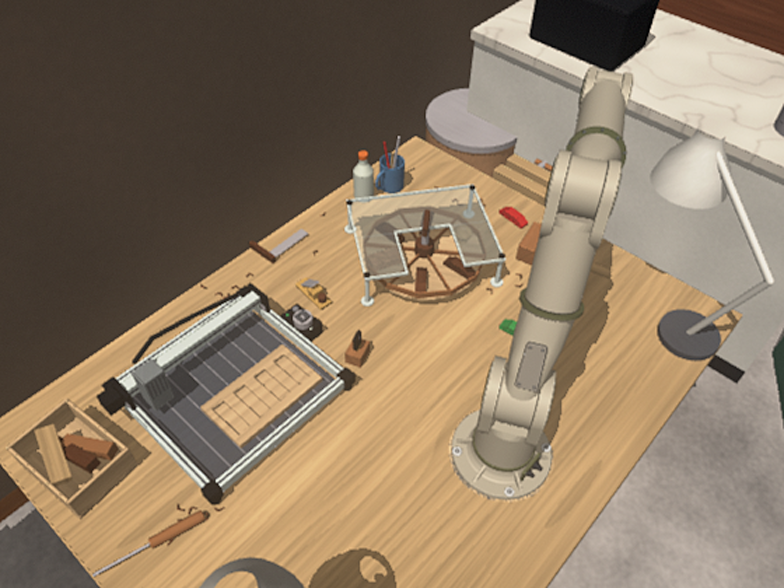

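```bash
python3 - <<'E'
from h import *
import rig; print([n for n in dir(rig) if n[0]!='_']); print({n:getattr(rig,n) for n in dir(rig) if 'grip' in n.lower()})
p=capture("side"); save(p,"side_crop.png",(225,110,400,290),3)
print(p["vfov"],sense()["clock"])
E
```

```text
['Unreachable', 'capture', 'grip_depth', 'job_done', 'mark_of', 'search_frame', 'sense']
{'grip_depth': 18.700000000000003}
46.75808525713451 1.6
```

View pics/side_crop.png

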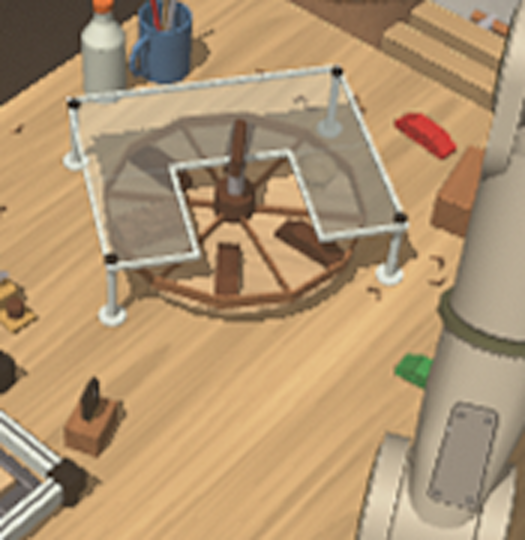

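The side view shows the carousel with the guard notch towards the robot. Pulls are at crop (228,268) and (310,240), and there's a dark thing under the guard at (150,165). The look-alikes are red at (425,133) and green at (415,370) on the bench, and brown offcuts at left. Next I'll rectify the view for the carousel geometry.

```bash
python3 - <<'E'
from h import *
def plane(p,uv,z):
    h,w=p["z_map"].shape; f=h/2/np.tan(np.radians(p["vfov"])/2); M=R.from_rotvec(np.ravel(p["rvec"])).as_matrix()
    C=-M.T@np.ravel(p["tvec"]); d=M.T@np.array([(uv[0]-p["cx"])/f,(uv[1]-p["cy"])/f,1]); return (C+d*(z-C[2])/d[2])
p=capture("side")
for c in [(72,103),(337,72),(400,218),(112,260),(200,255),(177,170),(290,153),(320,238)]:
    print(c,plane(p,(c[0]/3+225,c[1]/3+110),106).round())
# rectified top view, z=42
S=2; n=400
P=[]
def rect(p,z,n0=np.array([532,-347])):
    src=[proj(p,[n0[0]+a,n0[1]+b,z]) for a,b in [(200,200),(200,-200),(-200,-200),(-200,200)]]
    import cv2
    h,w=p["z_map"].shape; f=h/2/np.tan(np.radians(p["vfov"])/2);M=R.from_rotvec(np.ravel(p["rvec"])).as_matrix()
    src=[]
    for a,b in [(200,200),(200,-200),(-200,-200),(-200,200)]:
        c=M@np.array([n0[0]+a,n0[1]+b,z])+np.ravel(p["tvec"]); src.append(c[:2]/c[2]*f+[p["cx"],p["cy"]])
    H=cv2.getPerspectiveTransform(np.float32(src),np.float32([(0,0),(400,0),(400,400),(0,400)]))
    return cv2.warpPerspective(p["color"][:,:,::-1],H,(400,400),flags=cv2.INTER_CUBIC)
q=capture("scene")
cv2.imwrite("pics/rect.png",np.hstack([rect(p,48),rect(q,48)]))
E
```

```text
(72, 103) [ 785. -297.  106.]
(337, 72) [ 558. -598.  106.]
(400, 218) [ 324. -426.  106.]
(112, 260) [ 545. -122.  106.]
(200, 255) [ 470. -203.  106.]
(177, 170) [ 592. -297.  106.]
(290, 153) [ 503. -424.  106.]
(320, 238) [ 378. -328.  106.]
```

View pics/rect.png

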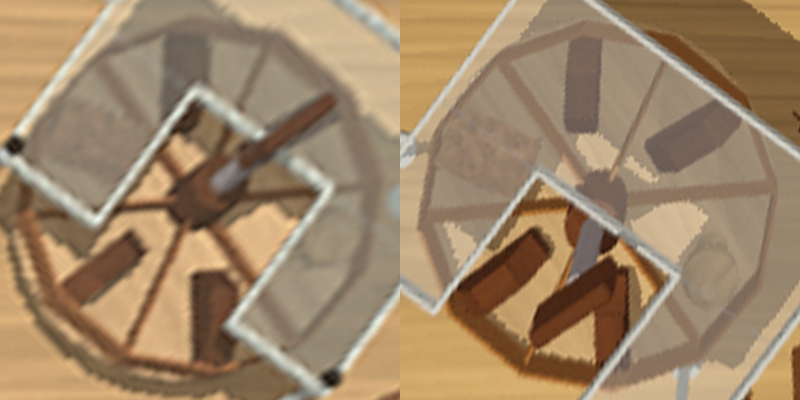

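The rectified view (up = +x, left = +y) shows four pulls at azimuths of about 124°, 186°, 7° and −54°. The cork is at about 66° and the knob at about −123°. The notch faces about 143°. Next I'll take a wrist look from above.

Request:
apply_moves --series "0.035 -0.013 -0.015 0 0 0 0.085;0.035 -0.013 -0.015 0 0 0 0.085;0.035 -0.013 -0.015 0 0 0 0.085;0.035 -0.013 -0.015 0 0 0 0.085;0.035 -0.013 -0.015 0 0 0 0.085;0.035 -0.013 -0.015 0 0 0 0.085;0.035 -0.013 -0.015 0 0 0 0.085;0.035 -0.013 -0.015 0 0 0 0.085;0 0 0 0 0 0 0.085;0 0 0 0 0 0 0.085"

```text
clock: 2.95
position: [452.1, -381.3, 351.1]
tcp_rot: [3.086, 0.59, -0.001]
ft_force: [-0.5, 0.4, -0.1]
width: 0.996
finger_force: 0.0
```

```bash
cat >> h.py <<'E'
def goto(x,y,z,yaw=None):
    "tool-axis shift (mm) then yaw turn about tool z (deg) from measured pose"
    s=sense(); M=R.from_rotvec(s["tcp_rot"]).as_matrix(); d=M.T@(np.array([x,y,z])-s["position"])
    y0=np.degrees(np.arctan2(M[1,0],M[0,0]))
    t=None if yaw is None else (-((yaw-y0+180)%360-180))   # tool z is down
    print("pos",s["position"].round(1),"yaw",round(y0,1),"tilt",M[:,2].round(3),"shift mm",d.round(1),"turn deg",t if t is None else (round(t,1),round(np.radians(t),3)),"t",round(float(s["clock"]),1),"q1,q7",np.round([s["q"][0],s["q"][6]],2))
E
python3 - <<'E'
from h import *
p=capture("wrist"); save(p,"w1.png",s=1.4); goto(530,-346,300,0)
M=R.from_rotvec(np.ravel(p["rvec"])).as_matrix(); print("view dir",M[2].round(3),"img right",M[0].round(2), (-M.T@np.ravel(p["tvec"])).round(),p["vfov"])
for n in ["carousel_base","pick_place","carousel_handle","pull1","round_knob","cork_block"]:
    for r in mark_of(p,n): print(n,np.round(r["point"]),round(r["confidence"],2),proj(p,r["point"]))
E
```

```text
pos [ 451.5 -381.8  350.9] yaw 21.6 tilt [-0.001 -0.    -1.   ] shift mm [86.2 -4.4 50.8] turn deg (np.float64(21.6), np.float64(0.376)) t 3.0 q1,q7 [ 0.74 -0.57]
view dir [-0.305 -0.122 -0.944] img right [ 0.37 -0.93  0.  ] [ 531. -349.  494.] 71.05927720712637
carousel_handle [ 532. -347.  156.] 0.7 [281. 103.]
pull1 [ 178. -314.    1.] 0.92 [198. 278.]
pull1 [ 461. -251.   41.] 0.87 [204. 126.]
pull1 [ 413. -361.   44.] 0.79 [262. 182.]
pull1 [ 449. -676.    1.] 0.78 [435. 221.]
pull1 [440.  29.  18.] 0.55 [20. 66.]
```

View pics/w1.png

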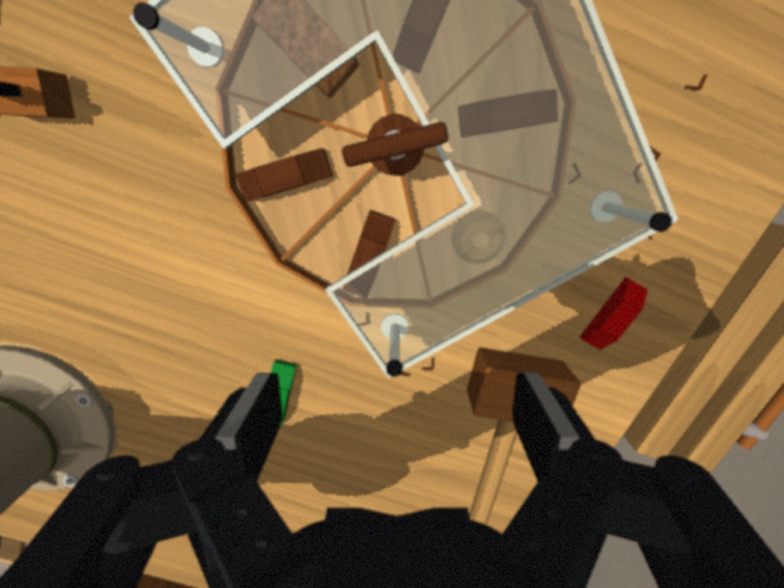

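Wrist view: dark pulls at (285,175), (372,250), (420,30) and (508,113). The knob is at (480,237) and the cork at (305,40). The bar handle runs (345,157)–(446,130). Green (280,385) and red (615,312) look-alikes lie on the bench. Now I'll measure the angles.

```bash
cat >> h.py <<'E'
def blob(P,c,r,z0,z1,minn=20):
    "PCA centre and yaw of cloud points with z in range within r of c"
    Q=P.reshape(-1,3); Q=Q[np.isfinite(Q[:,2])]; m=(Q[:,2]>z0)&(Q[:,2]<z1)&(np.hypot(Q[:,0]-c[0],Q[:,1]-c[1])<r); Q=Q[m]
    if len(Q)<minn: return None
    (cx,cy),(w,h),a=cv2.minAreaRect(np.float32(Q[:,:2]))
    if w<h: w,h,a=h,w,a+90
    return dict(n=len(Q),mid=(round(cx,1),round(cy,1)),size=(round(w),round(h)),yaw=round((a+90)%180-90,1),z=np.percentile(Q[:,2],[5,50,95]).round(1))
E
python3 - <<'E'
from h import *
p=capture("wrist"); P=cloud(p)
print("handle",blob(P,(532,-347),60,162,180))
print("handle",blob(P,(532,-347),60,145,180))
print("A",blob(P,(461,-251),55,66,78),blob(P,(461,-251),55,60,85))
print("B",blob(P,(413,-361),55,66,78))
dk=(p["color"].astype(int).sum(2)<0)
Q=P.reshape(-1,3); m=(Q[:,2]>98)&(Q[:,2]<112)&(np.hypot(Q[:,0]-531,Q[:,1]+347)>120)
print("guard",m.sum(), cv2.minAreaRect(np.float32(Q[m][:,:2])))
for v,u in [(104,160),(205,235),(25,268),(145,335)]: print((u,v),P[v-2:v+3,u-2:u+3].reshape(-1,3).round()[[0,12,24]])
E
```

```text
handle {'n': 1223, 'mid': (532.9, -347.4), 'size': (80, 16), 'yaw': -55.1, 'z': array([168.9, 171.5, 173.1])}
handle {'n': 1223, 'mid': (532.9, -347.4), 'size': (80, 16), 'yaw': -55.1, 'z': array([168.9, 171.5, 173.1])}
A {'n': 842, 'mid': (463.4, -251.1), 'size': (55, 30), 'yaw': -52.6, 'z': array([66.8, 69.4, 71. ])} {'n': 1228, 'mid': (449.5, -248.2), 'size': (94, 63), 'yaw': -62.8, 'z': array([61.1, 68.5, 70.8])}
B {'n': 420, 'mid': (419.1, -361.5), 'size': (52, 30), 'yaw': 1.8, 'z': array([66.7, 69.5, 71. ])}
guard 32840 ((391.68206787109375, -227.619873046875), (388.55413818359375, 813.4735107421875), 42.936588287353516)
(160, 104) [[ 478. -205.  108.]
 [ 477. -208.  109.]
 [ 468. -193.   58.]]
(235, 205) [[ 365. -330.   49.]
 [ 385. -336.  108.]
 [ 384. -339.  108.]]
(268, 25) [[ 607. -299.  105.]
 [ 605. -302.  108.]
 [ 604. -305.  109.]]
(335, 145) [[ 512. -427.  107.]
 [ 511. -430.  109.]
 [ 509. -434.  106.]]
```

Request:
apply_moves --series "0.0221 -0.0005 0.0375 0 0 0 0.085;0.0221 -0.0005 0.0375 0 0 0 0.085;0.0221 -0.0005 0.0375 0 0 0 0.085;0.0221 -0.0005 0.0375 0 0 0 0.085;0 0 0 0 0 -0.1805 0.085;0 0 0 0 0 -0.1805 0.085;0 0 0 0 0 -0.1805 0.085;0 0 0 0 0 -0.1805 0.085;0 0 0 0 0 -0.1805 0.085;0 0 0 0 0 -0.1805 0.085;0 0 0 0 0 -0.1805 0.085;0 0 0 0 0 -0.1805 0.085;0 0 0 0 0 -0.1805 0.085;0 0 0 0 0 -0.1805 0.085;0 0 0.019 0 0 0 0.085;0 0 0.019 0 0 0 0.085;0 0 0.019 0 0 0 0.085;0 0 0 0 0 0 0.085;0 0 0 0 0 0 0.085"

```text
clock: 5.72
position: [534.2, -346.4, 144.5]
tcp_rot: [1.449, 2.787, 0.0]
ft_force: [-0.0, -0.4, 0.3]
width: 0.993
finger_force: 0.0
```

```bash
python3 - <<'E'
from h import *
goto(532.9,-347.4,142,124.9)
E
```

```text
pos [ 534.2 -346.4  144.5] yaw 125.0 tilt [ 0.  0. -1.] shift mm [-0.1 -1.6  2.5] turn deg (np.float64(0.1), np.float64(0.003)) t 5.7 q1,q7 [0.85 0.98]
```

Request:
apply_moves --series "0 -0.0016 0.0025 0 0 0 0.012;0 0 0 0 0 0 0.012;0 0 0 0 0 0 0.012;0 0 0 0 0 0 0.012;0 0 0 0 0 0.1466 0.012;0 0 0 0 0 0.1466 0.012;0 0 0 0 0 0.1466 0.012;0 0 0 0 0 0.1466 0.012;0 0 0 0 0 0.1466 0.012;0 0 0 0 0 0 0.012;0 0 0 0 0 0 0.012;0 0 0 0 0 0 0.085;0 0 0 0 0 0 0.085;0 0 0 0 0 0 0.085;0 0 -0.03 0 0 0 0.085;0 0 -0.04 0 0 0 0.085;0 0 -0.04 0 0 0 0.085" --newtons 30

```text
clock: 7.85
position: [532.5, -347.2, 252.7]
tcp_rot: [-2.35, -2.084, -0.0]
ft_force: [1.5, 0.4, -0.5]
width: 0.997
finger_force: 0.0
```

```bash
python3 - <<'E'
from h import *
goto(437.4,-278,250,144)
p=capture("side"); print([(np.round(r["point"]),round(r["confidence"],2)) for r in mark_of(p,"pull1")])
p=capture("wrist"); P=cloud(p); print(blob(P,(532.9,-347.4),60,162,180)); print(blob(P,(437,-278),45,66,78))
E
```

```text
pos [ 532.5 -347.2  252.7] yaw 83.1 tilt [-0.     0.001 -1.   ] shift mm [  57.3 -102.7    2.8] turn deg (np.float64(-60.9), np.float64(-1.063)) t 7.8 q1,q7 [0.76 0.32]
[(array([ 523., -466.,   44.]), 0.54), (array([ 438., -281.,   41.]), 0.49), (array([437.,  30.,  -1.]), 0.45), (array([678., -39.,  -3.]), 0.16)]
{'n': 1730, 'mid': (532.7, -346.4), 'size': (79, 16), 'yaw': 83.4, 'z': array([168.6, 171.7, 173. ])}
{'n': 1391, 'mid': (436.3, -279.6), 'size': (58, 30), 'yaw': -40.6, 'z': array([66.8, 69.5, 71. ])}
```

Request:
apply_moves --series "0.0278 -0.0518 0 0 0 0 0.085;0.0278 -0.0518 0 0 0 0 0.085;0 0 0 0 0 -0.1638 0.085;0 0 0 0 0 -0.1638 0.085;0 0 0 0 0 -0.1638 0.085;0 0 0 0 0 -0.1638 0.085;0 0 0 0 0 -0.1638 0.085;0 0 0 0 0 -0.1638 0.085;0 0 0.05 0 0 0 0.085;0 0 0 0 0 0 0.085;0 0 0 0 0 0 0.085"

```text
clock: 9.38
position: [436.6, -279.7, 202.6]
tcp_rot: [-1.09, -2.946, -0.0]
ft_force: [0.8, 0.7, -0.6]
width: 0.996
finger_force: 0.0
```

```bash
cat >> h.py <<'E'
def dark(p,c,r,z0,z1,thr=75):
    "min-area box of dark-wood pixels near c (xy), z range"
    P=cloud(p); g=p["color"].max(2); m=(g<thr)&(P[...,2]>z0)&(P[...,2]<z1)&(np.hypot(P[...,0]-c[0],P[...,1]-c[1])<r)
    m=cv2.morphologyEx(m.astype(np.uint8),cv2.MORPH_OPEN,np.ones((3,3)))>0
    Q=np.where(m[...,None],P,np.nan); return blob(Q,c,r,z0,z1),m
E
python3 - <<'E'
from h import *
p=capture("wrist"); save(p,"w2.png",s=1.4); P=cloud(p)
goto(436.3,-279.6,48,139.4); print(blob(P,(436,-279),45,66,78),blob(P,(436,-279),60,48,78))
u,v=proj(p,[436,-279,70]).astype(int); print(u,v,p["color"][v-2:v+3,u],p["color"][v,u-60])
print(dark(p,(436,-279),60,46,78,110)[0])
E
```

```text
pos [ 437.1 -280.   203.2] yaw 139.4 tilt [ 0.001 -0.001 -1.   ] shift mm [  1.1  -0.3 155.2] turn deg (np.float64(-0.0), np.float64(-0.0)) t 9.4 q1,q7 [0.9 1.3]
{'n': 1592, 'mid': (435.1, -279.0), 'size': (57, 30), 'yaw': -40.5, 'z': array([66.9, 69.7, 71. ])} {'n': 3377, 'mid': (429.8, -283.0), 'size': (108, 106), 'yaw': 67.3, 'z': array([53.4, 64.9, 70.7])}
283 196 [[94 51 23]
 [96 51 25]
 [97 54 30]
 [98 53 26]
 [95 53 29]] [98 62 29]
{'n': 2614, 'mid': (434.3, -278.8), 'size': (94, 29), 'yaw': -40.3, 'z': array([54.7, 68.2, 70.8])}
```

View pics/w2.png

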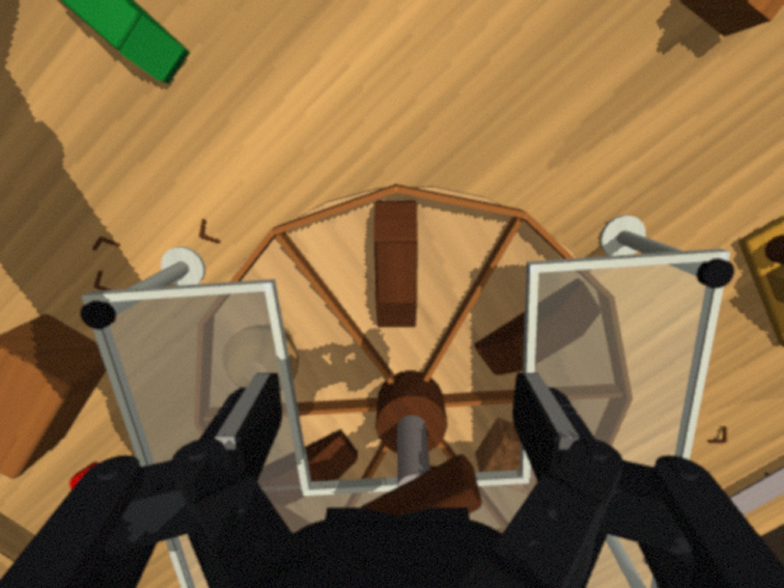

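The pull sits in the notch centre at (397,262), with both dividers clear of the fingers. Descending.

Request:
apply_moves --series "0.0022 -0.0006 0.04 0 0 0 0.085;0 0 0.04 0 0 0 0.085;0 0 0.035 0 0 0 0.085;0 0 0.02 0 0 0 0.085;0 0 0.018 0 0 0 0.085;0 0 0 0 0 0 0.085;0 0 0 0 0 0 0.024;0 0 0 0 0 0 0.024;0 0 0 0 0 0 0.024;0 0 0 0 0 0 0.024;0 0 0 0 0 0 0.024" --newtons 50

```text
clock: 10.8
position: [435.0, -279.1, 49.7]
tcp_rot: [1.09, 2.945, -0.001]
ft_force: [-0.9, 0.2, 6.8]
width: 0.34
finger_force: 50.5
```

Request:
apply_moves --series "0 0 -0.03 0 0 0 0.024;0 0 -0.04 0 0 0 0.024;0 0 -0.04 0 0 0 0.024;0 0 -0.04 0 0 0 0.024;0.0285 0.044 0 0 0 0 0.024;0.0285 0.044 0 0 0 0 0.024;0.0285 0.044 0 0 0 0 0.024;0.0285 0.044 0 0 0 0 0.024;0.0285 0.044 0 0 0 0 0.024;0.0285 0.044 0 0 0 0 0.024;0.0285 0.044 0 0 0 0 0.024;0.0285 0.044 0 0 0 0 0.024;0.0285 0.044 0 0 0 0 0.024;0.0285 0.044 0 0 0 0 0.024;0 0 0 0 0 -0.177 0.024;0 0 0 0 0 -0.177 0.024;0 0 0 0 0 -0.177 0.024;0 0 0 0 0 -0.177 0.024;0 0 0 0 0 0 0.024;0 0 0 0 0 0 0.024"

```text
clock: 13.3
position: [504.5, 240.6, 198.7]
tcp_rot: [-0.008, -3.141, 0.0]
ft_force: [-0.7, 0.1, -1.5]
width: 0.335
finger_force: 49.7
```

```bash
python3 - <<'E'
from h import *
p=capture("wrist"); save(p,"w3.png",s=1.4)
goto(526,372,100,180)
for n in ["pocket0"]:
    for r in mark_of(p,n): print(n,np.round(r["point"],1),round(r["confidence"],2),proj(p,r["point"]))
E
```

```text
pos [504.5 240.7 198.8] yaw 179.7 tilt [ 0. -0. -1.] shift mm [-20.9 131.4  98.8] turn deg (np.float64(-0.3), np.float64(-0.004)) t 13.3 q1,q7 [0.22 0.81]
pocket0 [522.4 313.3  12.6] 0.91 [345. 198.]
pocket0 [519.5 182.7  15. ] 0.81 [233. 197.]
pocket0 [524.7 371.5  14. ] 0.73 [395. 200.]
```

View pics/w3.png

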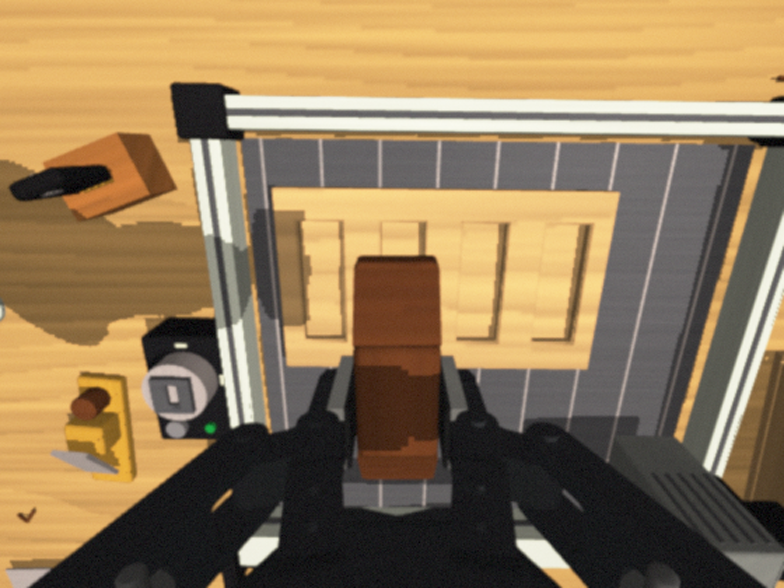

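The wrist view shows the held pull at (398,365). The four jig pockets are at about (325,280), (400,235), (482,280) and (560,280). Key stand is at (105,175) and the switch at (175,385) with its slot roughly along the frame.

```bash
cat >> h.py <<'E'
def pockets(p):
    P=cloud(p); z=P[...,2]; inj=(P[...,0]>440)&(P[...,0]<600)&(P[...,1]>120)&(P[...,1]<430)
    J=(inj&(z>22.5)&(z<30)); print("jig",cv2.minAreaRect(np.float32(P[J][:,:2])), np.median(z[J]))
    m=(inj&(z>11)&(z<21)).astype(np.uint8); m=cv2.morphologyEx(m,cv2.MORPH_OPEN,np.ones((3,3)))
    n,l,st,ce=cv2.connectedComponentsWithStats(m)
    for i in range(1,n):
        if st[i,4]>300:
            Q=P[l==i]; print(st[i,4],cv2.minAreaRect(np.float32(Q[:,:2])),np.median(Q[:,2]).round(1))
E
python3 - <<'E'
from h import *
p=capture("wrist"); pockets(p)
s=sense()["position"]; P=cloud(p)
b,m=dark(p,s[:2],75,s[2]-20,s[2]+30,115); print(s,b)
Q=P[m]; 
for lo,hi in [(-60,-40),(-40,-20),(-20,0),(0,20),(20,40),(40,60)]:
    k=(Q[:,0]-s[0]>lo)&(Q[:,0]-s[0]<hi); 
    if k.sum()>5: print(lo,k.sum(),np.percentile(Q[k,1]-s[1],[1,99]).round(1),(np.percentile(Q[k,0]-s[0],[1])).round(1),np.percentile(Q[k,2]-s[2],[5,95]).round(1))
E
```

```text
jig ((522.1921997070312, 263.8092041015625), (286.1575012207031, 158.35694885253906), 89.02915954589844) 25.813877371540627
2425 ((524.0448608398438, 179.7432861328125), (33.23226547241211, 99.05766296386719), 89.02178192138672) 16.1
712 ((488.6713562011719, 245.02987670898438), (33.95640182495117, 25.571943283081055), 89.76197052001953) 16.0
2397 ((526.0654296875, 309.15618896484375), (33.22141647338867, 99.26887512207031), 88.90284729003906) 15.9
2373 ((527.2797241210938, 374.0748291015625), (32.458560943603516, 99.37503051757812), 89.11017608642578) 15.8
[504.50281942 240.7898951  198.88633509] {'n': 9293, 'mid': (504.9, 241.3), 'size': (96, 56), 'yaw': 0.1, 'z': array([203.2, 217.8, 223. ])}
-60 1128 [-13.6  14. ] [-47.3] [-2.1  7.6]
-40 2198 [-13.6  14.1] [-39.8] [ 8.  19.4]
-20 3117 [-26.8  27.8] [-19.7] [11.  27.7]
0 1862 [-14.1  15. ] [0.2] [19.1 21.3]
20 763 [-14.4  15.2] [20.2] [ 9.4 19.9]
40 225 [-14.2  14.8] [40.] [3.8 8.5]
```

Request:
apply_moves --series "-0.005 0.033 0.0247 0 0 0 0.024;-0.005 0.033 0.0247 0 0 0 0.024;-0.005 0.033 0.0247 0 0 0 0.024;-0.005 0.033 0.0247 0 0 0 0.024;0 0 0 0 0 0.019 0.024;0 0 0 0 0 0 0.024;0 0 0 0 0 0 0.024"

```text
clock: 14.32
position: [525.6, 371.9, 101.1]
tcp_rot: [0.034, 3.14, 0.0]
ft_force: [0.6, -0.4, 0.0]
width: 0.333
finger_force: 49.8
```

```bash
cat >> h.py <<'E'
def rel(p,pk):
    "near end of held pull vs visible part of pocket pk (xy)"
    P=cloud(p); s=sense()["position"]; goto(pk[0],pk[1],24,179)
    b,m=dark(p,s[:2],75,s[2]-20,s[2]+12,115); Q=P[m]; k=Q[:,0]<s[0]-25
    Q=Q[k]; print("pull end x",np.percentile(Q[:,0],1).round(1),"y edges",np.percentile(Q[:,1],[1,99]).round(1),"mid",np.percentile(Q[:,1],[1,99]).mean().round(1))
    z=P[...,2]; m=(np.abs(P[...,1]-pk[1])<26)&(P[...,0]>455)&(P[...,0]<570)&(z>11)&(z<21)
    m=cv2.morphologyEx(m.astype(np.uint8),cv2.MORPH_OPEN,np.ones((3,3)))>0; Q=P[m]
    print("pocket n",len(Q),"near end x",np.percentile(Q[:,0],1).round(1),"y edges",np.percentile(Q[:,1],[1,99]).round(1),"mid",np.percentile(Q[:,1],[1,99]).mean().round(1))
E
python3 - <<'E'
from h import *
p=capture("wrist"); rel(p,(525.5,372.5)); pockets(p)
E
```

```text
pos [525.6 371.9 101.2] yaw 178.8 tilt [ 0.002  0.    -1.   ] shift mm [ 0.2  0.6 77.2] turn deg (np.float64(-0.2), np.float64(-0.004)) t 14.4 q1,q7 [-0.1   0.55]
pull end x 478.3 y edges [358.5 386.8] mid 372.7
pocket n 1152 near end x 478.0 y edges [356.2 390. ] mid 373.1
jig ((524.6212768554688, 263.9028625488281), (287.0140380859375, 152.22821044921875), 89.70299530029297) 26.055604225670933
1152 ((487.6150207519531, 373.18743896484375), (34.17866516113281, 21.557737350463867), 88.98035430908203) 16.0
4386 ((523.90576171875, 176.7944793701172), (30.641597747802734, 99.77535247802734), 89.30313873291016) 16.4
4561 ((524.6246337890625, 242.23458862304688), (32.1446533203125, 100.03531646728516), 89.37158203125) 16.3
4688 ((526.1898193359375, 307.4701843261719), (33.037384033203125, 99.3174057006836), 88.93860626220703) 16.1
```

Request:
apply_moves --series "0 0.0005 0.03 0 0 0 0.024;0 0 0.027 0 0 0 0.024;0 0 0.008 0 0 0 0.024;0 0 0 0 0 0 0.024;0 0 0.004 0 0 0 0.024;0 0 0.004 0 0 0 0.024;0 0 0.003 0 0 0 0.024;0 0 0 0 0 0 0.024"

```text
clock: 15.38
position: [525.0, 373.5, 25.9]
tcp_rot: [0.031, 3.14, 0.0]
ft_force: [-4.0, -5.1, 12.4]
width: 0.335
finger_force: 57.7
```

Request:
apply_moves --series "0 0 0 0 0 0 0.045;0 0 0 0 0 0 0.045;0 0 0 0 0 0 0.045;0 0 -0.02 0 0 0 0.045;0 0 -0.03 0 0 0 0.045;0 0 -0.04 0 0 0 0.045;0 0 -0.04 0 0 0 0.045;0 0 0 0 0 0 0.045"

```text
clock: 16.38
position: [525.8, 375.4, 159.5]
tcp_rot: [0.031, 3.136, 0.008]
ft_force: [-0.1, 0.3, -0.4]
width: 0.526
finger_force: 0.0
```

```bash
cat >> h.py <<'E'
def placed(p,pk):
    P=cloud(p); b,m=dark(p,pk,58,24,60,115); print("placed",b); 
    print("top",blob(P,pk,30,35,60))
E
python3 - <<'E'
from h import *
p=capture("wrist"); goto(525.5,372.5,150); placed(p,(525.5,372.5))
p=capture("scene"); placed(p,(525.5,372.5))
E
```

```text
pos [525.2 374.4 157.1] yaw 178.9 tilt [ 0.004  0.003 -1.   ] shift mm [-0.3 -1.9  7.1] turn deg None t 16.4 q1,q7 [-0.1   0.57]
placed {'n': 2465, 'mid': (525.7, 373.6), 'size': (96, 29), 'yaw': -0.4, 'z': array([28.4, 40.4, 44.6])}
top {'n': 1882, 'mid': (525.1, 373.9), 'size': (59, 30), 'yaw': -0.4, 'z': array([39.7, 43.5, 44.8])}
placed {'n': 199, 'mid': (526.9, 380.3), 'size': (86, 49), 'yaw': 1.9, 'z': array([25.5, 37.5, 45.4])}
top {'n': 130, 'mid': (525.9, 372.8), 'size': (57, 34), 'yaw': -0.7, 'z': array([37.2, 43.2, 46. ])}
```

The first pull is home (top at z 44, centre on the pocket). Next I'll go to the handle and turn it +60°.

Request:
apply_moves --series "0 0 -0.0475 0 0 0 0.045;-0.0016 -0.0555 -0.0475 0 0 0 0.045;-0.0016 -0.0555 0 0 0 0 0.085;-0.0016 -0.0555 0 0 0 0 0.085;-0.0016 -0.0555 0 0 0 0 0.085;-0.0016 -0.0555 0 0 0 0 0.085;-0.0016 -0.0555 0 0 0 0 0.085;-0.0016 -0.0555 0 0 0 0 0.085;-0.0016 -0.0555 0 0 0 0 0.085;-0.0016 -0.0555 0 0 0 0 0.085;-0.0016 -0.0555 0 0 0 0 0.085;-0.0016 -0.0555 0 0 0 0 0.085;-0.0016 -0.0555 0 0 0 0 0.085;-0.0016 -0.0555 0 0 0 0 0.085;0 0 0 0 0 0.1668 0.085;0 0 0 0 0 0.1668 0.085;0 0 0 0 0 0.1668 0.085;0 0 0 0 0 0.1668 0.085;0 0 0 0 0 0.1668 0.085;0 0 0 0 0 0.1668 0.085"

```text
clock: 18.98
position: [530.4, -340.2, 240.8]
tcp_rot: [-1.541, -2.735, -0.0]
ft_force: [-0.2, 0.0, -0.4]
width: 0.996
finger_force: 0.0
```

Request:
apply_moves --series "0 0 0 0 0 0.1668 0.085;0 0 0 0 0 0.1668 0.085;0 0 0 0 0 0.1668 0.085;0 0 0 0 0 0.1668 0.085;0 0 0.04 0 0 0 0.085;0 0 0 0 0 0 0.085;0 0 0 0 0 0 0.085"

```text
clock: 19.85
position: [530.9, -340.4, 202.6]
tcp_rot: [-2.347, -2.087, -0.0]
ft_force: [-0.2, 0.2, -0.3]
width: 0.996
finger_force: 0.0
```

```bash
python3 - <<'E'
from h import *
p=capture("wrist"); P=cloud(p); print(blob(P,(532.9,-347.4),60,162,180)); goto(532.8,-347,142,83.3)
E
```

```text
{'n': 2606, 'mid': (532.8, -346.3), 'size': (79, 16), 'yaw': 83.3, 'z': array([168.4, 171.7, 172.9])}
pos [ 531.4 -340.6  203.3] yaw 83.3 tilt [ 0.001 -0.    -1.   ] shift mm [-6.2  2.1 61.4] turn deg (np.float64(-0.0), np.float64(-0.0)) t 19.9 q1,q7 [0.82 0.28]
```

Request:
apply_moves --series "-0.006 0.0018 0.03 0 0 0 0.085;0 0 0.031 0 0 0 0.085;0 0 0 0 0 0 0.012;0 0 0 0 0 0 0.012;0 0 0 0 0 0 0.012;0 0 0 0 0 0 0.012;0 0 0 0 0 -0.1745 0.012;0 0 0 0 0 -0.1745 0.012;0 0 0 0 0 -0.1745 0.012;0 0 0 0 0 -0.1745 0.012;0 0 0 0 0 -0.1745 0.012;0 0 0 0 0 -0.1745 0.012;0 0 0 0 0 0 0.012;0 0 0 0 0 0 0.085;0 0 0 0 0 0 0.085;0 0 0 0 0 0 0.085;0 0 -0.05 0 0 0 0.085;0 0 -0.01 0 0 0 0.085;0.059 0 0 0 0 0 0.085;0.059 0 0 0 0 0 0.085" --newtons 30

```text
clock: 22.4
position: [436.6, -275.0, 200.2]
tcp_rot: [-0.99, -2.981, -0.002]
ft_force: [0.4, 1.1, 2.1]
width: 0.993
finger_force: 0.0
```

Request:
apply_moves --series "0 0 0 0 0 0 0.085;0 0 0 0 0 0 0.085"

```text
clock: 22.65
position: [437.6, -276.6, 201.5]
tcp_rot: [0.99, 2.98, -0.002]
ft_force: [-0.3, 0.3, -0.2]
width: 0.997
finger_force: 0.0
```

```bash
python3 - <<'E'
from h import *
p=capture("wrist"); P=cloud(p); c=(437,-278)
print(blob(P,c,45,66,78)); b=dark(p,c,60,46,78,110)[0]; print(b); goto(*b["mid"],50,b["yaw"]+180)
E
```

```text
{'n': 1617, 'mid': (436.4, -275.9), 'size': (57, 30), 'yaw': -35.4, 'z': array([66.8, 69.7, 70.9])}
{'n': 2638, 'mid': (435.9, -276.2), 'size': (95, 29), 'yaw': -35.5, 'z': array([54.5, 68.2, 70.8])}
pos [ 438.2 -276.9  201.6] yaw 143.2 tilt [ 0.001 -0.001 -1.   ] shift mm [  2.5  -0.9 151.6] turn deg (np.float64(-1.3), np.float64(-0.022)) t 22.7 q1,q7 [1.09 1.31]
```

Request:
apply_moves --series "0.002 -0.0007 0.04 0 0 -0.022 0.085;0 0 0.04 0 0 0 0.085;0 0 0.035 0 0 0 0.085;0 0 0.02 0 0 0 0.085;0 0 0.0165 0 0 0 0.085;0 0 0 0 0 0 0.085;0 0 0 0 0 0 0.024;0 0 0 0 0 0 0.024;0 0 0 0 0 0 0.024;0 0 0 0 0 0 0.024;0 0 0 0 0 0 0.024;0 0 -0.03 0 0 0 0.024;0 0 -0.04 0 0 0 0.024;0 0 -0.04 0 0 0 0.024;0 0 -0.04 0 0 0 0.024;0 0 0 0 0 0 0.024" --newtons 50

```text
clock: 24.7
position: [437.1, -276.1, 202.9]
tcp_rot: [0.955, 2.987, -0.003]
ft_force: [0.5, -1.0, 0.1]
width: 0.34
finger_force: 49.7
```

Request:
apply_moves --series "0.0244 0.048 0 0 0 0 0.024;0.0244 0.048 0 0 0 0 0.024;0.0244 0.048 0 0 0 0 0.024;0.0244 0.048 0 0 0 0 0.024;0.0244 0.048 0 0 0 0 0.024;0.0244 0.048 0 0 0 0 0.024;0.0244 0.048 0 0 0 0 0.024;0.0244 0.048 0 0 0 0 0.024;0.0244 0.048 0 0 0 0 0.024;0.0244 0.048 0 0 0 0 0.024;0.0244 0.048 0 0 0 0 0.024;0 0 0 0 0 -0.1505 0.024;0 0 0 0 0 -0.1505 0.024;0 0 0 0 0 -0.1505 0.024;0 0 0 0 0 -0.1505 0.024;0 0 0.05 0 0 0 0.024;0 0 0.05 0 0 0 0.024;0 0 0 0 0 0 0.024;0 0 0 0 0 0 0.024"

```text
clock: 27.08
position: [523.4, 311.1, 101.1]
tcp_rot: [0.026, 3.141, 0.002]
ft_force: [0.6, 0.1, -0.0]
width: 0.341
finger_force: 49.7
```

```bash
python3 - <<'E'
from h import *
p=capture("wrist"); rel(p,(524.2,309.2)); s=sense()["position"]; print(dark(p,s[:2],75,s[2]-20,s[2]+12,115)[0])
P=cloud(p); print(blob(P,(525.3,373),30,35,60))
E
```

```text
pos [523.9 311.5 101.9] yaw 179.0 tilt [ 0.002  0.002 -1.   ] shift mm [-0.2 -2.4 77.8] turn deg (np.float64(0.0), np.float64(0.001)) t 27.1 q1,q7 [0.1  0.57]
pull end x 476.5 y edges [297.4 325.8] mid 311.6
pocket n 1117 near end x 476.6 y edges [292.2 326. ] mid 309.1
{'n': 3167, 'mid': (524.1, 309.5), 'size': (99, 53), 'yaw': -12.9, 'z': array([101.1, 108.4, 113. ])}
{'n': 2963, 'mid': (525.3, 373.8), 'size': (60, 31), 'yaw': -0.4, 'z': array([38.8, 43.4, 44.7])}
```

Request:
apply_moves --series "-0.0004 -0.0025 0.03 0 0 0 0.024;0 0 0.027 0 0 0 0.024;0 0 0.008 0 0 0 0.024;0 0 0 0 0 0 0.024;0 0 0.004 0 0 0 0.024;0 0 0.004 0 0 0 0.024;0 0 0.003 0 0 0 0.024;0 0 0 0 0 0 0.024"

```text
clock: 28.12
position: [523.9, 308.1, 25.8]
tcp_rot: [0.027, 3.14, -0.0]
ft_force: [-4.5, -4.6, 16.9]
width: 0.338
finger_force: 59.8
```

Request:
apply_moves --series "0 0 0 0 0 0 0.045;0 0 0 0 0 0 0.045;0 0 0 0 0 0 0.045;0 0 -0.02 0 0 0 0.045;0 0 -0.03 0 0 0 0.045;0 0 -0.04 0 0 0 0.045;0 0 -0.04 0 0 0 0.045;0 0 0 0 0 0 0.045"

```text
clock: 29.12
position: [524.7, 309.6, 158.4]
tcp_rot: [0.026, 3.136, 0.006]
ft_force: [-0.2, 0.3, -0.2]
width: 0.53
finger_force: 0.0
```

```bash
python3 - <<'E'
from h import *
p=capture("wrist"); placed(p,(524.2,309.2)); goto(532.8,-347,250,-36.7)
p=capture("side"); print([(np.round(r["point"]),round(r["confidence"],2)) for r in mark_of(p,"pull1")])
E
```

```text
placed {'n': 3077, 'mid': (525.0, 330.4), 'size': (96, 74), 'yaw': -0.1, 'z': array([28.2, 41.1, 44.6])}
top {'n': 1896, 'mid': (524.1, 308.3), 'size': (60, 29), 'yaw': -0.2, 'z': array([39.4, 43.6, 44.9])}
pos [524.1 308.7 156.1] yaw 179.0 tilt [ 0.003  0.002 -1.   ] shift mm [ -19.9 -655.3  -95. ] turn deg (np.float64(-144.3), np.float64(-2.518)) t 29.2 q1,q7 [0.12 0.6 ]
[(array([528., 376.,  12.]), 0.83), (array([526., 307.,  16.]), 0.69), (array([ 449., -684.,    1.]), 0.62), (array([ 626., -417.,   44.]), 0.46)]
```

Request:
apply_moves --series "0 0 -0.0475 0 0 0 0.045;-0.0017 -0.0546 -0.0475 0 0 0 0.045;-0.0017 -0.0546 0 0 0 0 0.085;-0.0017 -0.0546 0 0 0 0 0.085;-0.0017 -0.0546 0 0 0 0 0.085;-0.0017 -0.0546 0 0 0 0 0.085;-0.0017 -0.0546 0 0 0 0 0.085;-0.0017 -0.0546 0 0 0 0 0.085;-0.0017 -0.0546 0 0 0 0 0.085;-0.0017 -0.0546 0 0 0 0 0.085;-0.0017 -0.0546 0 0 0 0 0.085;-0.0017 -0.0546 0 0 0 0 0.085;-0.0017 -0.0546 0 0 0 0 0.085;0 0 0 0 0 0.1793 0.085;0 0 0 0 0 0.1793 0.085;0 0 0 0 0 0.1793 0.085;0 0 0 0 0 0.1793 0.085;0 0 0 0 0 0.1793 0.085;0 0 0 0 0 0.1793 0.085"

```text
clock: 31.65
position: [532.2, -339.9, 240.7]
tcp_rot: [-1.639, -2.677, -0.0]
ft_force: [0.2, -0.3, -0.3]
width: 0.995
finger_force: 0.0
```

Request:
apply_moves --series "0 0 0 0 0 0.1793 0.085;0 0 0 0 0 0.1793 0.085;0 0 0 0 0 0.1793 0.085;0 0 0 0 0 0.1793 0.085;0 0 0 0 0 0.1793 0.085;0 0 0 0 0 0.1793 0.085;0 0 0 0 0 0.1793 0.085;0 0 0 0 0 0.1793 0.085;0 0 0 0 0 0.1793 0.085;0 0 0 0 0 0.1793 0.085;0 0 0 0 0 0.1793 0.085;0 0 0 0 0 0.1793 0.085;0 0 0 0 0 0.1793 0.085;0 0 0 0 0 0.1793 0.085;0 0 0.04 0 0 0.1793 0.085;0 0 0 0 0 0 0.085;0 0 0 0 0 0 0.085"

```text
clock: 33.78
position: [532.7, -340.1, 202.6]
tcp_rot: [-2.984, 0.983, 0.001]
ft_force: [0.0, -0.4, 1.1]
width: 1.0
finger_force: 0.0
```

```bash
python3 - <<'E'
from h import *
p=capture("wrist"); P=cloud(p); print(blob(P,(532.9,-347.4),60,162,180)); goto(532.8,-347,142,-36.7)
E
```

```text
{'n': 2726, 'mid': (533.3, -347.7), 'size': (79, 16), 'yaw': -37.4, 'z': array([168.5, 171.5, 172.7])}
pos [ 533.1 -340.3  203.3] yaw -36.5 tilt [ 0.001 -0.    -1.   ] shift mm [ 3.6  5.6 61.3] turn deg (np.float64(0.2), np.float64(0.003)) t 33.8 q1,q7 [ 0.74 -1.78]
```

Request:
apply_moves --series "0.0036 0.0058 0.03 0 0 0.015 0.085;0 0 0.031 0 0 0 0.085;0 0 0 0 0 0 0.012;0 0 0 0 0 0 0.012;0 0 0 0 0 0 0.012;0 0 0 0 0 0 0.012;0 0 0 0 0 -0.176 0.012;0 0 0 0 0 -0.176 0.012;0 0 0 0 0 -0.176 0.012;0 0 0 0 0 -0.176 0.012;0 0 0 0 0 -0.176 0.012;0 0 0 0 0 -0.176 0.012;0 0 0 0 0 -0.176 0.012;0 0 0 0 0 -0.176 0.012;0 0 0 0 0 -0.176 0.012;0 0 0 0 0 -0.176 0.012;0 0 0 0 0 -0.176 0.012;0 0 0 0 0 -0.176 0.012;0 0 0 0 0 0 0.012;0 0 0 0 0 0 0.085" --newtons 30

```text
clock: 36.33
position: [532.3, -347.2, 141.8]
tcp_rot: [2.345, 2.09, 0.0]
ft_force: [-0.7, -0.6, -0.4]
width: 0.381
finger_force: 0.0
```

```bash
python3 - <<'E'
from h import *
goto(437.3,-278,142,143.5)
E
```

```text
pos [ 532.3 -347.2  141.8] yaw 83.4 tilt [ 0.001 -0.001 -1.   ] shift mm [  57.9 -102.3   -0.3] turn deg (np.float64(-60.1), np.float64(-1.049)) t 36.3 q1,q7 [1.01 0.17]
```

Open, rise, turn +60° to yaw 143.4, then go outward 118 mm along tool x.

Request:
apply_moves --series "0 0 0 0 0 0 0.085;0 0 0 0 0 0 0.085;0 0 -0.05 0 0 0 0.085;0 0 -0.01 0 0 -0.175 0.085;0 0 0 0 0 -0.175 0.085;0 0 0 0 0 -0.175 0.085;0 0 0 0 0 -0.175 0.085;0 0 0 0 0 -0.175 0.085;0 0 0 0 0 -0.175 0.085;0.059 0 0 0 0 0 0.085;0.059 0 0 0 0 0 0.085;0 0 0 0 0 0 0.085;0 0 0 0 0 0 0.085"

```text
clock: 37.95
position: [437.2, -277.8, 201.7]
tcp_rot: [0.982, 2.983, -0.002]
ft_force: [-0.3, -0.8, -0.4]
width: 0.995
finger_force: 0.0
```

```bash
python3 - <<'E'
from h import *
p=capture("wrist"); save(p,"w4.png",s=1.4); P=cloud(p); c=(437,-278)
print(blob(P,c,45,66,78)); b=dark(p,c,60,46,78,110)[0]; print(b); b and goto(*b["mid"],50,b["yaw"]+180)
E
```

```text
{'n': 1607, 'mid': (444.0, -266.0), 'size': (57, 30), 'yaw': -30.7, 'z': array([66.9, 69.7, 71. ])}
{'n': 2607, 'mid': (448.0, -258.6), 'size': (95, 47), 'yaw': -30.6, 'z': array([54.6, 68.3, 70.8])}
pos [ 437.8 -277.9  201.8] yaw 143.5 tilt [ 0.001 -0.001 -1.   ] shift mm [  3.6  21.5 151.8] turn deg (np.float64(-5.9), np.float64(-0.102)) t 38.0 q1,q7 [1.35 1.21]
```

View pics/w4.png

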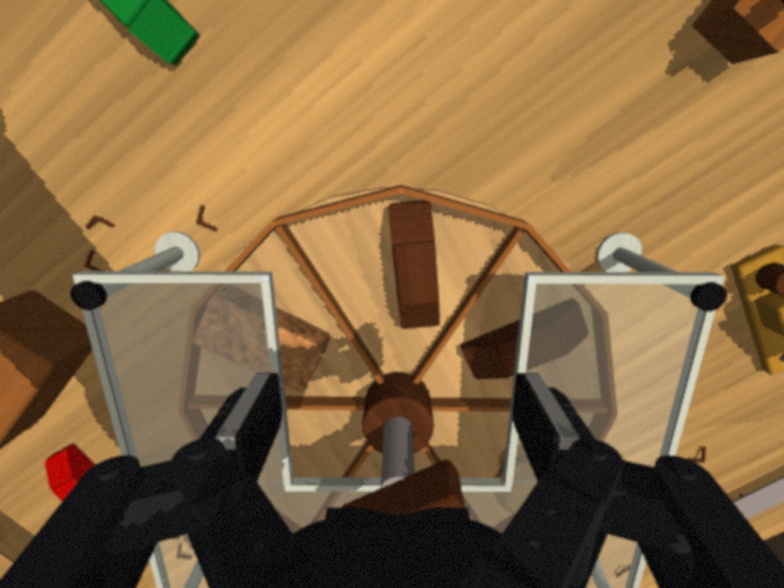

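The pull is now at (415,265), knocked some 13 mm towards the right-hand divider and turned about 6°. I'll go in with a narrower opening so the fingers clear that divider.

Request:
apply_moves --series "0.0027 0.0132 0.02 0 0 -0.102 0.058;0 0 0.04 0 0 0 0.058;0 0 0.04 0 0 0 0.058;0 0 0.03 0 0 0 0.058;0 0 0.0125 0 0 0 0.058;0 0 0.0095 0 0 0 0.058;0 0 0 0 0 0 0.058"

```text
clock: 38.88
position: [443.4, -264.8, 49.3]
tcp_rot: [0.828, 3.03, 0.001]
ft_force: [0.5, -0.9, 0.3]
width: 0.676
finger_force: 0.0
```

```bash
python3 - <<'E'
from h import *
goto(443.5,-265.7,50,149.4)
E
```

```text
pos [ 443.4 -264.8   49.3] yaw 149.4 tilt [ 0.001  0.    -1.   ] shift mm [-0.6 -0.7 -0.7] turn deg (np.float64(0.0), np.float64(0.001)) t 38.9 q1,q7 [1.24 1.14]
```

Request:
apply_moves --series "-0.0006 0 -0.0007 0 0 0 0.024;0 0 0 0 0 0 0.024;0 0 0 0 0 0 0.024;0 0 0 0 0 0 0.024;0 0 -0.03 0 0 0 0.024;0 0 -0.04 0 0 0 0.024;0 0 -0.04 0 0 0 0.024;0 0 -0.04 0 0 0 0.024;0 0 0 0 0 0 0.024" --newtons 50

```text
clock: 40.0
position: [445.0, -265.6, 203.2]
tcp_rot: [0.826, 3.025, -0.004]
ft_force: [-0.5, -0.7, -2.2]
width: 0.342
finger_force: 51.0
```

Request:
apply_moves --series "0.0191 0.048 0 0 0 0 0.024;0.0191 0.048 0 0 0 0 0.024;0.0191 0.048 0 0 0 0 0.024;0.0191 0.048 0 0 0 0 0.024;0.0191 0.048 0 0 0 0 0.024;0.0191 0.048 0 0 0 0 0.024;0.0191 0.048 0 0 0 0 0.024;0.0191 0.048 0 0 0 0 0.024;0.0191 0.048 0 0 0 0 0.024;0.0191 0.048 0 0 0 0 0.024;0 0 0 0 0 -0.1723 0.024;0 0 0 0 0 -0.1723 0.024;0 0 0 0 0 -0.1723 0.024;0 0 0.05 0 0 0 0.024;0 0 0.05 0 0 0 0.024;0 0 0 0 0 0 0.024;0 0 0 0 0 0 0.024"

```text
clock: 42.12
position: [523.2, 246.1, 101.4]
tcp_rot: [0.025, 3.141, 0.002]
ft_force: [-0.0, 0.8, -0.0]
width: 0.333
finger_force: 51.0
```

```bash
python3 - <<'E'
from h import *
p=capture("wrist"); rel(p,(523.1,245.2)); s=sense()["position"]; print(dark(p,s[:2],50,s[2]-20,s[2]+12,115)[0])
P=cloud(p); print(blob(P,(524.2,309),30,35,60))
E
```

```text
pos [523.7 246.4 102.1] yaw 179.1 tilt [ 0.002  0.002 -1.   ] shift mm [ 0.7 -1.4 78.1] turn deg (np.float64(0.1), np.float64(0.001)) t 42.2 q1,q7 [0.3  0.61]
pull end x 476.5 y edges [232.5 260.9] mid 246.7
pocket n 1141 near end x 475.7 y edges [228.2 261.8] mid 245.0
{'n': 3282, 'mid': (523.5, 248.2), 'size': (98, 53), 'yaw': 12.6, 'z': array([100.9, 108.3, 113.1])}
{'n': 2971, 'mid': (524.2, 308.7), 'size': (60, 31), 'yaw': -0.1, 'z': array([38.8, 43.4, 44.7])}
```

Request:
apply_moves --series "0.0005 -0.0016 0.03 0 0 0 0.024;0 0 0.027 0 0 0 0.024;0 0 0.008 0 0 0 0.024;0 0 0 0 0 0 0.024;0 0 0.004 0 0 0 0.024;0 0 0.004 0 0 0 0.024;0 0 0.003 0 0 0 0.024;0 0 0 0 0 0 0.024;0 0 0 0 0 0 0.045;0 0 0 0 0 0 0.045;0 0 0 0 0 0 0.045;0 0 -0.02 0 0 0 0.045;0 0 -0.03 0 0 0 0.045;0 0 -0.04 0 0 0 0.045;0 0 -0.04 0 0 0 0.045;0 0 0 0 0 0 0.045"

```text
clock: 44.18
position: [523.6, 245.6, 158.4]
tcp_rot: [0.025, 3.136, 0.005]
ft_force: [-0.7, 0.2, -0.1]
width: 0.526
finger_force: 0.0
```

```bash
python3 - <<'E'
from h import *
p=capture("wrist"); placed(p,(523.1,245.2)); goto(532.8,-347,250,84)
E
```

```text
placed {'n': 2666, 'mid': (524.1, 266.2), 'size': (96, 74), 'yaw': -0.5, 'z': array([28. , 39.5, 44.5])}
top {'n': 1894, 'mid': (523.0, 244.1), 'size': (60, 29), 'yaw': -0.1, 'z': array([39.5, 43.6, 44.9])}
pos [523.  244.6 156.2] yaw 179.1 tilt [ 0.003  0.001 -1.   ] shift mm [ -19.7 -591.2  -94.6] turn deg (np.float64(95.1), np.float64(1.659)) t 44.2 q1,q7 [0.33 0.65]
```

Request:
apply_moves --series "0 0 -0.0475 0 0 0 0.045;-0.0018 -0.0542 -0.0475 0 0 0 0.045;-0.0018 -0.0542 0 0 0 0 0.085;-0.0018 -0.0542 0 0 0 0 0.085;-0.0018 -0.0542 0 0 0 0 0.085;-0.0018 -0.0542 0 0 0 0 0.085;-0.0018 -0.0542 0 0 0 0 0.085;-0.0018 -0.0542 0 0 0 0 0.085;-0.0018 -0.0542 0 0 0 0 0.085;-0.0018 -0.0542 0 0 0 0 0.085;-0.0018 -0.0542 0 0 0 0 0.085;-0.0018 -0.0542 0 0 0 0 0.085;0 0 0 0 0 0.1668 0.085;0 0 0 0 0 0.1668 0.085;0 0 0 0 0 0.1668 0.085;0 0 0 0 0 0.1668 0.085;0 0 0 0 0 0.1668 0.085;0 0 0 0 0 0.1668 0.085;0 0 0 0 0 0.1668 0.085"

```text
clock: 46.6
position: [531.8, -345.1, 241.4]
tcp_rot: [-1.759, -2.601, -0.0]
ft_force: [-0.1, 0.2, -0.1]
width: 0.996
finger_force: 0.0
```

Request:
apply_moves --series "0 0 0 0 0 0.1668 0.085;0 0 0 0 0 0.1668 0.085;0 0 0 0 0 0.1668 0.085;0 0 0.04 0 0 0 0.085;0 0 0 0 0 0 0.085;0 0 0 0 0 0 0.085"

```text
clock: 47.35
position: [532.3, -345.3, 203.1]
tcp_rot: [-2.343, -2.092, -0.001]
ft_force: [0.6, -0.0, -0.0]
width: 0.994
finger_force: 0.0
```

```bash
python3 - <<'E'
from h import *
p=capture("wrist"); P=cloud(p); print(blob(P,(532.9,-347.4),60,162,180)); goto(532.8,-347,142,83.4)
E
```

```text
{'n': 2677, 'mid': (532.9, -346.1), 'size': (79, 16), 'yaw': 82.8, 'z': array([168.4, 171.7, 172.9])}
pos [ 532.7 -345.4  203.7] yaw 83.5 tilt [ 0.001 -0.    -1.   ] shift mm [-1.6  0.2 61.7] turn deg (np.float64(0.1), np.float64(0.002)) t 47.4 q1,q7 [1.09 0.14]
```

Request:
apply_moves --series "-0.0016 0.0003 0.03 0 0 0.01 0.085;0 0 0.031 0 0 0 0.085;0 0 0 0 0 0 0.012;0 0 0 0 0 0 0.012;0 0 0 0 0 0 0.012;0 0 0 0 0 0 0.012;0 0 0 0 0 -0.1757 0.012;0 0 0 0 0 -0.1757 0.012;0 0 0 0 0 -0.1757 0.012;0 0 0 0 0 -0.1757 0.012;0 0 0 0 0 -0.1757 0.012;0 0 0 0 0 -0.1757 0.012;0 0 0 0 0 0 0.012;0 0 0 0 0 0 0.085;0 0 0 0 0 0 0.085;0 0 0 0 0 0 0.085;0 0 -0.05 0 0 0 0.085;0 0 -0.01 0 0 0 0.085;0.059 0 0 0 0 0 0.085;0.059 0 0 0 0 0 0.085" --newtons 30

```text
clock: 49.9
position: [437.2, -275.4, 200.9]
tcp_rot: [-0.989, -2.982, -0.002]
ft_force: [-0.6, -0.1, 2.9]
width: 0.999
finger_force: 0.0
```

Request:
apply_moves --series "0 0 0 0 0 0 0.058;0 0 0 0 0 0 0.058"

```text
clock: 50.15
position: [437.6, -277.4, 201.8]
tcp_rot: [0.99, 2.981, -0.002]
ft_force: [-0.2, 0.5, -0.2]
width: 0.683
finger_force: 0.0
```

```bash
python3 - <<'E'
from h import *
p=capture("wrist"); P=cloud(p); c=(437,-278)
print(blob(P,c,45,66,78)); b=dark(p,c,60,46,78,110)[0]; print(b); b and goto(*b["mid"],50,b["yaw"]+180)
E
```

```text
{'n': 1599, 'mid': (437.1, -279.1), 'size': (59, 30), 'yaw': -41.2, 'z': array([66.7, 69.7, 71. ])}
{'n': 2574, 'mid': (437.3, -280.0), 'size': (95, 29), 'yaw': -41.2, 'z': array([54.8, 68.2, 70.8])}
pos [ 438.3 -277.5  201.9] yaw 143.3 tilt [ 0.001 -0.001 -1.   ] shift mm [ -0.5  -2.7 151.9] turn deg (np.float64(4.5), np.float64(0.078)) t 50.2 q1,q7 [1.47 1.12]
```

Request:
apply_moves --series "-0.0008 -0.0025 0.04 0 0 0.078 0.058;0 0 0.04 0 0 0 0.058;0 0 0.035 0 0 0 0.058;0 0 0.02 0 0 0 0.058;0 0 0.0165 0 0 0 0.058;0 0 0 0 0 0 0.058;0 0 0 0 0 0 0.024;0 0 0 0 0 0 0.024;0 0 0 0 0 0 0.024;0 0 0 0 0 0 0.024;0 0 -0.03 0 0 0 0.024;0 0 -0.04 0 0 0 0.024;0 0 -0.04 0 0 0 0.024;0 0 -0.04 0 0 0 0.024;0 0 0 0 0 0 0.024" --newtons 50

```text
clock: 52.08
position: [438.6, -279.5, 203.3]
tcp_rot: [1.102, 2.936, -0.003]
ft_force: [0.4, -0.2, -1.8]
width: 0.34
finger_force: 49.5
```

Request:
apply_moves --series "0.0267 0.0447 0 0 0 0 0.024;0.0267 0.0447 0 0 0 0 0.024;0.0267 0.0447 0 0 0 0 0.024;0.0267 0.0447 0 0 0 0 0.024;0.0267 0.0447 0 0 0 0 0.024;0.0267 0.0447 0 0 0 0 0.024;0.0267 0.0447 0 0 0 0 0.024;0.0267 0.0447 0 0 0 0 0.024;0.0267 0.0447 0 0 0 0 0.024;0 0 0 0 0 -0.1754 0.024;0 0 0 0 0 -0.1754 0.024;0 0 0 0 0 -0.1754 0.024;0 0 0 0 0 -0.1754 0.024;0 0 0.05 0 0 0 0.024;0 0 0.05 0 0 0 0.024;0 0 0 0 0 0 0.024;0 0 0 0 0 0 0.024"

```text
clock: 54.2
position: [521.1, 182.7, 101.6]
tcp_rot: [0.025, 3.141, 0.002]
ft_force: [0.3, -0.3, -0.0]
width: 0.341
finger_force: 49.6
```

```bash
python3 - <<'E'
from h import *
p=capture("wrist"); rel(p,(522,181.2))
P=cloud(p); print(blob(P,(523,244.5),30,35,60))
E
```

```text
pos [521.5 182.9 102.2] yaw 179.1 tilt [ 0.002  0.001 -1.   ] shift mm [-0.3 -1.8 78.2] turn deg (np.float64(0.1), np.float64(0.001)) t 54.2 q1,q7 [0.49 0.67]
pull end x 474.0 y edges [169.4 197.6] mid 183.5
pocket n 1104 near end x 474.3 y edges [164.3 198.3] mid 181.3
{'n': 2970, 'mid': (523.0, 244.3), 'size': (60, 30), 'yaw': -0.6, 'z': array([38.7, 43.4, 44.7])}
```

Request:
apply_moves --series "-0.0006 -0.0021 0.03 0 0 0 0.024;0 0 0.027 0 0 0 0.024;0 0 0.008 0 0 0 0.024;0 0 0 0 0 0 0.024;0 0 0.004 0 0 0 0.024;0 0 0.004 0 0 0 0.024;0 0 0.003 0 0 0 0.024;0 0 0 0 0 0 0.024;0 0 0 0 0 0 0.045;0 0 0 0 0 0 0.045;0 0 0 0 0 0 0.045;0 0 -0.02 0 0 0 0.045;0 0 -0.03 0 0 0 0.045;0 0 -0.04 0 0 0 0.045;0 0 -0.04 0 0 0 0.045;0 0 0 0 0 0 0.045"

```text
clock: 56.25
position: [522.6, 181.5, 158.4]
tcp_rot: [0.025, 3.136, 0.004]
ft_force: [0.6, 0.3, 0.1]
width: 0.524
finger_force: 0.0
```

```bash
python3 - <<'E'
from h import *
p=capture("wrist"); save(p,"w5.png",s=1.4); placed(p,(522,181.2)); P=cloud(p)
for c in [(522,181),(523,244.5),(524,308.5),(525,373)]: print(blob(P,c,30,35,60))
g=p["color"].max(2)
m=(g<70)&(np.hypot(P[...,0]-440,P[...,1]-29)<45)&(P[...,2]>60); Q=np.where(m[...,None],P,np.nan); print("key bow",blob(Q,(440,29),45,60,130))
print("stand",blob(P,(440,26),60,35,46))
print("barrel",blob(P,(597,70),45,63,76)); 
m=(np.hypot(P[...,0]-597,P[...,1]-70)<14)&(P[...,2]<66)&(P[...,2]>38);Q=np.where(m[...,None],P,np.nan);print("slot",blob(Q,(597,70),14,38,66,5))
goto(440,29,150)
E
```

```text
placed {'n': 1239, 'mid': (522.8, 200.0), 'size': (94, 68), 'yaw': -2.4, 'z': array([28.3, 39.1, 44.1])}
top {'n': 1897, 'mid': (522.0, 180.5), 'size': (60, 30), 'yaw': -1.0, 'z': array([39.7, 43.5, 44.9])}
{'n': 1895, 'mid': (522.0, 180.5), 'size': (60, 30), 'yaw': -1.0, 'z': array([39.7, 43.5, 44.9])}
{'n': 1968, 'mid': (523.0, 244.4), 'size': (60, 30), 'yaw': -0.6, 'z': array([38.9, 43.4, 44.7])}
{'n': 2050, 'mid': (524.1, 308.1), 'size': (60, 31), 'yaw': -0.4, 'z': array([38. , 43.2, 44.6])}
{'n': 2141, 'mid': (525.0, 373.5), 'size': (60, 32), 'yaw': -0.3, 'z': array([37.7, 43. , 44.5])}
key bow {'n': 1447, 'mid': (439.4, 30.4), 'size': (33, 11), 'yaw': -71.4, 'z': array([63.9, 92.1, 94.8])}
stand {'n': 2987, 'mid': (439.0, 28.7), 'size': (61, 44), 'yaw': -70.9, 'z': array([38.5, 40.2, 41.4])}
barrel {'n': 1876, 'mid': (597.0, 67.7), 'size': (50, 48), 'yaw': 75.0, 'z': array([64.2, 66.2, 70.7])}
slot {'n': 119, 'mid': (595.5, 73.2), 'size': (25, 21), 'yaw': 3.3, 'z': array([64.1, 65.1, 65.9])}
pos [521.9 180.7 156.3] yaw 179.1 tilt [ 0.003  0.001 -1.   ] shift mm [  79.4 -153.     5.9] turn deg None t 56.3 q1,q7 [0.53 0.71]
```

View pics/w5.png

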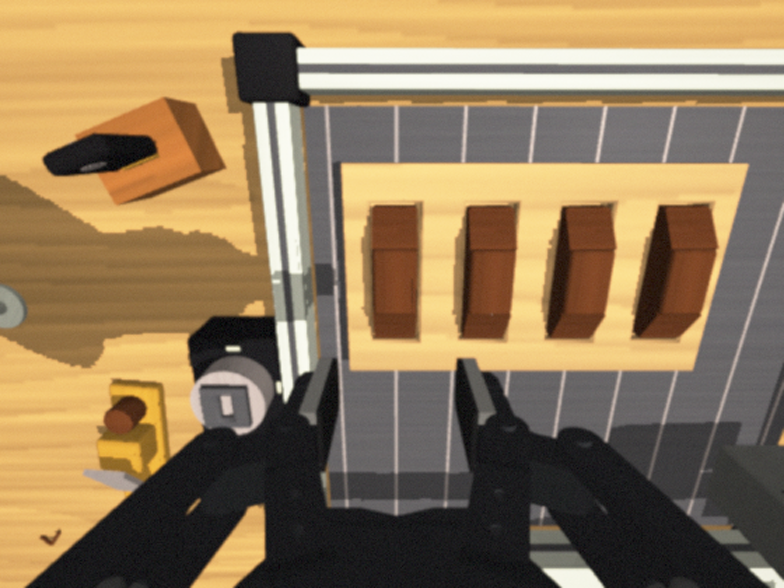

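All four pulls are flat and home: tops at z 44, yaw about −0.5° to −1°. The key stand is at (150,150) and the switch barrel at (230,395), its slot showing as a light bar at (227,405). Moving to the key.

Request:
apply_moves --series "0.02 -0.038 0 0 0 0 0.05;0.02 -0.038 0 0 0 0 0.05;0.02 -0.038 0 0 0 0 0.05;0.02 -0.038 0 0 0 0 0.05;0 0 0 0 0 0.1753 0.05;0 0 0 0 0 0.1753 0.05;0 0 0 0 0 0.1753 0.05;0 0 0 0 0 0.1753 0.05;0 0 0 0 0 0.1753 0.05;0 0 0 0 0 0.1753 0.05;0 0 0 0 0 0.1753 0.05;0 0 0 0 0 0 0.05;0 0 0 0 0 0 0.05"

```text
clock: 57.92
position: [438.4, 29.4, 153.8]
tcp_rot: [-1.824, -2.557, 0.001]
ft_force: [-0.6, -0.1, 0.1]
width: 0.586
finger_force: 0.0
```

```bash
python3 - <<'E'
from h import *
p=capture("wrist"); P=cloud(p); g=p["color"].max(2)
m=(g<70)&(np.hypot(P[...,0]-440,P[...,1]-29)<30)&(P[...,2]>85)&(P[...,2]<98); Q=np.where(m[...,None],P,np.nan); b=blob(Q,(440,29),45,85,98); print("key bow",b)
print("stand",blob(P,(440,26),60,35,46))
goto(439.3,30,57,109)
E
```

```text
key bow {'n': 616, 'mid': (438.4, 29.5), 'size': (33, 11), 'yaw': -71.3, 'z': array([89.7, 93.4, 94.8])}
stand {'n': 2339, 'mid': (439.3, 28.6), 'size': (60, 44), 'yaw': -70.9, 'z': array([38.9, 40.1, 41.1])}
pos [438.5  29.3 153.8] yaw 108.9 tilt [-0.001  0.    -1.   ] shift mm [ 0.3  1.  96.8] turn deg (np.float64(-0.1), np.float64(-0.001)) t 58.0 q1,q7 [1.   0.03]
```

Request:
apply_moves --series "0 0 0.04 0 0 0 0.05;0 0 0.035 0 0 0 0.05;0 0 0.022 0 0 0 0.05;0 0 0 0 0 0 0.05;0 0 0 0 0 0 0.006;0 0 0 0 0 0 0.006;0 0 0 0 0 0 0.006;0 0 0 0 0 0 0.006;0 0 0 0 0 0 0.006;0 0 0 0 0 0 0.006" --newtons 60

```text
clock: 59.22
position: [439.5, 29.3, 58.1]
tcp_rot: [1.829, 2.552, 0.001]
ft_force: [-1.9, -0.6, 8.7]
width: 0.13
finger_force: 58.8
```

Request:
apply_moves --series "0 0 -0.03 0 0 0 0.006;0 0 -0.04 0 0 0 0.006;0 0 -0.04 0 0 0 0.006;-0.0047 0.054 0 0 0 0 0.006;-0.0047 0.054 0 0 0 0 0.006;-0.0047 0.054 0 0 0 0 0.006;0 0 0 0 0 -0.1773 0.006;0 0 0 0 0 -0.1773 0.006;0 0 0 0 0 -0.1773 0.006;0 0 0 0 0 -0.1773 0.006;0 0 0 0 0 -0.1773 0.006;0 0 0 0 0 -0.1773 0.006;0 0 0 0 0 -0.1773 0.006;0 0 0 0 0 0 0.006;0 0 0 0 0 0 0.006"

```text
clock: 61.1
position: [596.7, 67.9, 167.2]
tcp_rot: [0.01, 3.142, 0.0]
ft_force: [-0.1, 0.9, -0.7]
width: 0.134
finger_force: 58.8
```

```bash
python3 - <<'E'
from h import *
p=capture("wrist"); P=cloud(p); goto(597,68.5,130,180)
u,v=proj(p,[597,68.5,70]).astype(int); print(u,v)
save(p,"w6.png",(max(0,u-75),max(0,v-75),u+75,v+75),4)
for n in ["key_slot","key"]: print([(np.round(r["point"],1),round(r["confidence"],2)) for r in mark_of(p,n)])
print("barrel",blob(P,(597,68.5),32,68,73)); s=sense()["position"]; print("key",blob(P,s[:2],25,s[2]+25,s[2]+45))
E
```

```text
pos [596.7  67.9 167.2] yaw 179.7 tilt [ 0. -0. -1.] shift mm [-0.3  0.6 37.2] turn deg (np.float64(-0.3), np.float64(-0.006)) t 61.1 q1,q7 [0.67 0.91]
284 209
[(array([594.7,  64.7,  69.6]), 0.59)]
[(array([599. ,  68.6, 128.7]), 0.92)]
barrel {'n': 958, 'mid': (599.0, 67.1), 'size': (31, 30), 'yaw': -1.1, 'z': array([68.6, 69.9, 71. ])}
key {'n': 3544, 'mid': (591.6, 69.2), 'size': (37, 37), 'yaw': 41.9, 'z': array([194. , 202.5, 211. ])}
```

View pics/w6.png

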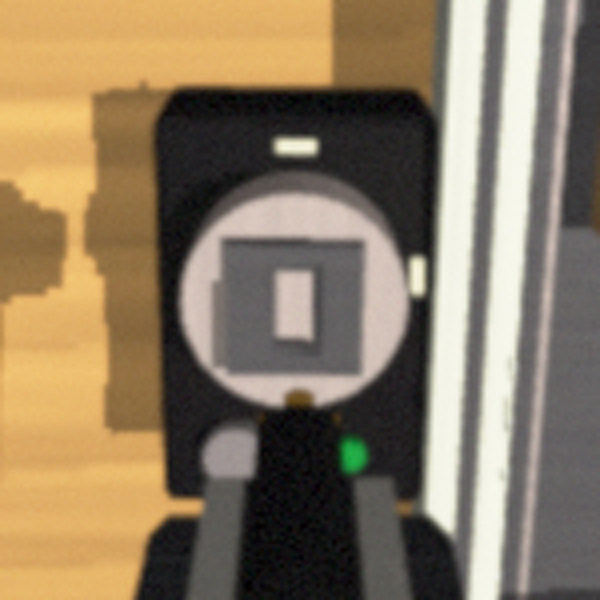

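The close crop shows the switch plate centred at about (292,307), with its slot as the light bar at (294,305), upright in the image (along world x). The off mark is at the top (297,147) and the on mark at the right (417,277). Working out the slot centre and where the held key sits.

```bash
python3 - <<'E'
from h import *
p=capture("wrist")
h,w=p["z_map"].shape; f=h/2/np.tan(np.radians(p["vfov"])/2); M=R.from_rotvec(np.ravel(p["rvec"])).as_matrix(); C=-M.T@np.ravel(p["tvec"])
def pl(u,v,z): d=M.T@np.array([(u-p["cx"])/f,(v-p["cy"])/f,1]); return (C+d*(z-C[2])/d[2]).round(1)
print(C.round(1))
for c in [(292,307),(222,240),(362,240),(362,374),(222,374),(275,268),(313,268),(313,340),(275,340)]:
    print(c,pl(209+c[0]/4-.4,134+c[1]/4-.4,70))
P=cloud(p); s=sense()["position"]; g=p["color"].max(2)
for c in [(294,275),(294,290),(294,305),(294,320),(294,335),(316,310),(294,346)]:
    print(c,P[int(134+c[1]/4),int(209+c[0]/4)].round(1))
m=(g<60)&(np.abs(P[...,1]-s[1])<5)&(np.abs(P[...,0]-s[0])<25)&(P[...,2]>s[2]-20)&(P[...,2]<s[2]+45)
Q=P[m]-s; 
for z in range(-20,45,8):
    k=(Q[:,2]>z)&(Q[:,2]<z+8); 
    if k.sum()>4: print(z,k.sum(),Q[k].min(0).round(1),Q[k].max(0).round(1))
E
```

```text
[512.4  69.  309.8]
(292, 307) [598.1  66.6  70. ]
(222, 240) [582.9  51.9  70. ]
(362, 240) [583.1  81.6  70. ]
(362, 374) [613.9  82.   70. ]
(222, 374) [613.7  51.1  70. ]
(275, 268) [589.2  63.1  70. ]
(313, 268) [589.2  71.2  70. ]
(313, 340) [605.8  71.2  70. ]
(275, 340) [605.7  62.9  70. ]
(294, 275) [592.   67.   65.4]
(294, 290) [595.8  67.   65.2]
(294, 305) [599.3  67.   65.6]
(294, 320) [603.4  66.9  64.9]
(294, 335) [606.3  66.9  64.6]
(316, 310) [599.2  72.2  68.7]
(294, 346) [607.8  66.9  68.2]
-12 53 [-16.6  -4.8  -8.9] [-13.2   4.7  -4.2]
-4 119 [-16.5  -4.7  -3.9] [-13.6   4.6   4. ]
4 144 [-16.4  -4.9   4.1] [-13.2   5.   12. ]
12 159 [-16.5  -5.   12. ] [-13.2   4.8  20. ]
20 188 [-16.4  -4.8  20.1] [-13.4   5.   28. ]
28 1282 [-16.4  -5.   28.1] [16.8  4.8 36. ]
36 209 [-14.2  -3.1  36. ] [14.6  3.8 37.4]
```

Request:
apply_moves --series "-0.0015 -0.0009 0.02 0 0 0 0.006;0 0 0.02 0 0 0 0.006;0 0 0.014 0 0 0 0.006;0 0 0 0 0 0 0.006;0 0 0 0 0 0 0.006;0 0 0.004 0 0 0 0.006;0 0 0.004 0 0 0 0.006;0 0 0.003 0 0 0 0.006;0 0 0 0 0 0 0.006"

```text
clock: 62.42
position: [598.0, 67.0, 101.8]
tcp_rot: [-0.004, -3.141, 0.0]
ft_force: [-0.7, -0.0, -0.2]
width: 0.136
finger_force: 58.8
```

```bash
python3 - <<'E'
from h import *
goto(598.2,67,86.6,180); s=sense(); print(s["ft_force"].round(1),s["torque"].round(2))
E
```

```text
pos [598.   67.  101.8] yaw 179.9 tilt [-0. -0. -1.] shift mm [-0.2 -0.  15.2] turn deg (np.float64(-0.1), np.float64(-0.003)) t 62.4 q1,q7 [0.65 0.88]
[-0.7 -0.  -0.2] [-0.04  0.02  0.  ]
```

Request:
apply_moves --series "0 0 0.004 0 0 0 0.006;0 0 0.004 0 0 0 0.006;0 0 0.004 0 0 0 0.006;0 0 0.002 0 0 0 0.006;0 0 0.001 0 0 0 0.006;0 0 0 0 0 0 0.006;0 0 0 0 0 0 0.006"

```text
clock: 63.3
position: [598.2, 67.1, 88.1]
tcp_rot: [0.004, 3.141, -0.001]
ft_force: [-4.2, -1.8, 8.4]
width: 0.133
finger_force: 60.5
```

Request:
apply_moves --series "0 0 0 0 0 0.165 0.006;0 0 0 0 0 0.165 0.006;0 0 0 0 0 0.165 0.006;0 0 0 0 0 0.165 0.006;0 0 0 0 0 0.165 0.006;0 0 0 0 0 0.165 0.006;0 0 0 0 0 0.165 0.006;0 0 0 0 0 0.165 0.006;0 0 0 0 0 0.165 0.006;0 0 0 0 0 0.165 0.006;0 0 0 0 0 0 0.006;0 0 0 0 0 0 0.006"

```text
clock: 64.8
position: [599.0, 67.2, 88.2]
tcp_rot: [2.305, 2.132, 0.002]
ft_force: [-0.0, -1.2, 6.7]
width: 0.133
finger_force: 59.9
```

```bash
python3 - <<'E'
from h import *
goto(598.2,67,86.6,85); s=sense(); print(s["ft_force"].round(1),s["torque"].round(2))
E
```

```text
pos [599.   67.2  88.2] yaw 85.5 tilt [ 0.002 -0.    -1.   ] shift mm [-0.3 -0.8  1.6] turn deg (np.float64(0.5), np.float64(0.009)) t 64.8 q1,q7 [ 0.49 -0.62]
[-0.  -1.2  6.7] [-0.28  0.04 -0.04]
```

Request:
apply_moves --series "0 0 0 0 0 0.06 0.006;0 0 0 0 0 0.05 0.006;0 0 0 0 0 0 0.006;0 0 0 0 0 0 0.006"

```text
clock: 65.3
position: [599.0, 67.2, 88.1]
tcp_rot: [2.419, 2.002, 0.003]
ft_force: [0.2, -1.1, 7.2]
width: 0.135
finger_force: 60.0
```

```bash
python3 - <<'E'
from h import *
goto(598.2,67,86.6,85); s=sense(); print(s["ft_force"].round(1),s["torque"].round(2))
E
```

```text
pos [599.   67.2  88.1] yaw 79.2 tilt [ 0.002  0.    -1.   ] shift mm [-0.3 -0.8  1.5] turn deg (np.float64(-5.8), np.float64(-0.101)) t 65.3 q1,q7 [ 0.48 -0.72]
[ 0.2 -1.1  7.2] [-0.27  0.1   0.01]
```

Request:
apply_moves --series "0 0 0 0 0 0 0.045;0 0 0 0 0 0 0.045;0 0 0 0 0 0 0.045;0 0 0 0 0 0 0.045;0 0 -0.01 0 0 0 0.045;0 0 -0.03 0 0 0 0.045;0 0 -0.04 0 0 0 0.045;0 0 -0.04 0 0 0 0.045;0 0 0 0 0 0 0.045"

```text
clock: 66.42
position: [599.8, 68.2, 211.5]
tcp_rot: [2.421, 1.997, 0.009]
ft_force: [-0.1, -0.3, -0.2]
width: 0.524
finger_force: 0.0
```

```bash
python3 - <<'E'
from h import *
p=capture("wrist"); P=cloud(p)
u,v=proj(p,[598,67,100]).astype(int); save(p,"w7.png",(max(0,u-75),max(0,v-75),u+75,v+75),4)
print("bow",blob(P,(598,67),30,110,140)); print("plate",blob(P,(598,67),26,66,72.5))
for c in [(522,181),(523,244.5),(524,308.5),(525,373)]: print(blob(P,c,30,35,60))
q=capture("scene"); goto(598,67,86)
for n in ["key","round_knob","cork_block","brass_plane","pull1"]: print(n,[(np.round(r["point"]),round(r["confidence"],2)) for r in mark_of(q,n)])
E
```

```text
bow {'n': 563, 'mid': (599.3, 67.2), 'size': (33, 12), 'yaw': 79.0, 'z': array([116.4, 123.2, 124.8])}
plate {'n': 571, 'mid': (598.3, 67.9), 'size': (45, 42), 'yaw': 14.3, 'z': array([66.2, 69.9, 71.1])}
{'n': 1857, 'mid': (521.9, 180.4), 'size': (60, 30), 'yaw': -0.8, 'z': array([39.6, 43.4, 44.9])}
{'n': 2361, 'mid': (523.1, 244.2), 'size': (60, 30), 'yaw': -0.9, 'z': array([38.8, 43.3, 44.9])}
None
None
pos [598.3  67.2 207.7] yaw 79.0 tilt [ 0.001 -0.    -1.   ] shift mm [ -0.2  -0.4 121.7] turn deg None t 66.5 q1,q7 [ 0.51 -0.65]
key [(array([598.,  63.,  46.]), 0.6)]
round_knob []
cork_block [(array([598.,  66.,  47.]), 0.26)]
brass_plane [(array([523., 372.,  18.]), 0.74), (array([679., -38.,   2.]), 0.59), (array([523., 311.,  13.]), 0.45)]
pull1 [(array([528., 241.,  11.]), 0.82), (array([527., 184.,  18.]), 0.69), (array([ 444., -679.,    6.]), 0.65), (array([523., 310.,  14.]), 0.52), (array([527., 372.,  12.]), 0.51), (array([ 179., -318.,   -3.]), 0.46)]
```

View pics/w7.png

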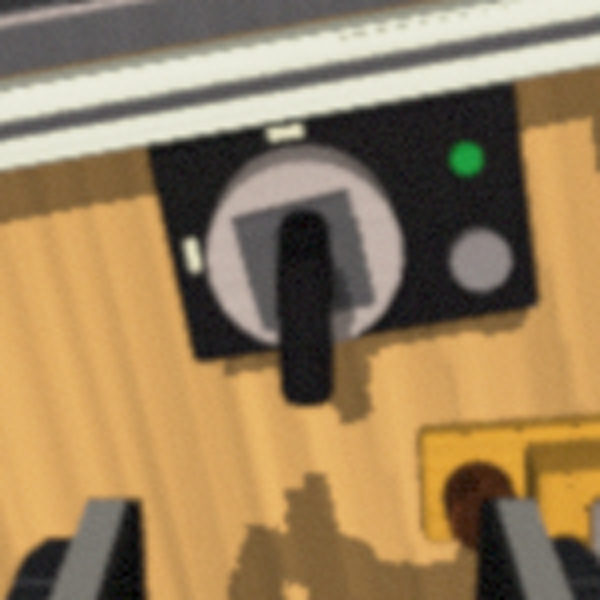

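The crop shows the key upright in the switch (bow top at z 124, so fully home). The plate has turned about a quarter: its edges sit within 4° of the console's. All pulls are home, so I'm handing in.

```bash
python3 -c "
from rig import *
print(job_done())"
```

```text
the job is handed in; nothing more can be done
None
```

I put all four pulls home in the jig pockets, pushed the key fully home and turned it to on, and handed the job in; it gave no verdict, and I did not recheck the knob and cork block at the end.

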